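Brush out the grinding jar and tip the front row of balls into it

ROBOT

A 7-joint arm with a two-finger parallel gripper is mounted at the origin on the work surface. World frame = base frame: x ahead of the robot, y to its left, z up, the work surface at z = 0. Lengths are in m, angles in rad, forces in N, time in s.
With the tool pointing down it reaches from about 0.425 to 0.875 m from the base axis. Payload 8.4 kg.
Tool frame: the origin (TCP) lies midway between the tips of the shut fingers; the grasp point (between the pads) lies 19 mm behind it; z points along the fingers, y is the direction in which the jaws open and shut (so a half turn about z gives the same grasp; the last joint's range is limited). The gripper opens to 87 mm and grips with 3 to 60 N. Pads are 19 mm wide; open, the fingers measure 117 mm over their backs; the gripper's body (75 mm by 190 mm) begins 51 mm behind the grasp point.
Start: joints at [-1.356, 0.333, 0.04, 1.465, -0.013, 1.343, -0.059], TCP at [0.201, 0.618, 0.223] pointing down, gripper open.
Joint ranges: [-2.58, 2.58], [-0.38, 2.09], [-1.3, 1.39], [0.25, 2.4], [-1.5, 4.64], [0.08, 2.09], [-2.65, 2.65]. Speed limits (rad/s): [2.22, 2.22, 2.79, 2.79, 3.14, 3.14, 3.14].

INTERFACE

Orientations are given as a 3x3 rotation matrix whose columns are the frame's x, y, z axes.
In Python, from cell import sense, grab_frame, bot gives the robot as it stands.
- The arm moves only by the shell command python3 -m pendant 'ROWS' [FORCE]. ROWS is JSON, a list of rows, each a list of 3 entries, a list of its own where there are three numbers: the shift along the tool's x, y, z in units of 30 mm (1.0 is 30 mm), then the turn, a rotation vector about the tool's x, y, z in units of 6 degrees (1.0 is 6 degrees), then the gripper command: -1 is fully open, 1 is shut, values between are in proportion. In form: [[[dx, dy, dz], [rx, ry, rz], hand], ...]. A call has 1 to 20 rows; each row is the pose to reach, as a shift and turn from the pose measured when the call began, along the tool's axes at that moment; what a row does not reach only later rows make up. A row lasts 1/12 s, in which the tool goes at most 41.7 mm and 7.16 degrees, less where a joint would pass 70% of its speed; a pose out of reach is approached as far as the arm can. A call with a gripper value outside its range is refused whole. The fingers move at their own pace and stop on an object; FORCE is the grip in N (left out, the last holds). Time passes only in rows, so rows that repeat a pose let the fingers close. It gives the time, the measured TCP pose, the force and the opening at its end, in the units of the state.
- sense(): the state, without advancing time (a new reading comes with each control period).
- grab_frame(name): name is "scene" or "top"; returns a dict with "image" (420x560x3 uint8, red, green, blue), "fx", "fy", "cx", "cy" (pixels), "R" (3x3) and "t" (3): a world point X has camera coordinates R X + t. Camera axes: x right, y down, z forward; pixel columns grow to the right and rows downward; lengths in m; the calibration is good to about 2 mm. A picture is of the moment at which its call begins. There is no depth.
- bot.close_job(): hands the job in, once; it reports no verdict.
The state is a dict: "t": time; "joint_positions": joint angles; "qvel": joint speeds; "joint_torque": joint torques, N m; "tool_pos": TCP position; "eef_rot": TCP orientation; "wrist_force": force on the tool from outside, world axes, zero at the start; "ft_torque": the same for the moment, N m; "finger_gap": opening from 0.0 (shut) to 1.0 (fully open).
Only numpy, scipy, OpenCV 4.12 (cv2) and the standard library are available. Lean on these libraries where they do the work, as an engineer would, in place of code of your own. Each camera call takes 0.05 s, during which the arm holds its last target.

TASK

Get the grinding jar ready for the ball mill: take the brush, brush out the jar with two full up-and-down strokes reaching its floor, and stand the brush upright back in its dish. Then slide the jar fully home against the V stop under the counting tray and push the orange plate to tip the tray just far enough that only the front row of three balls rolls into the jar; let the tray settle back level. Do not touch the balls with the gripper, keep the other two rows in the tray, keep the jar upright and leave the other things on the bench alone.

Things in the scene. Friction and masses are not known exactly. Their poses are not given: they have to be found in the camera images.
- stand: fixed white stand carrying the hinged blue counting tray. Origin on the bench under the hinge; +x is the pouring direction, +y the side of the orange push plate, z up. Base plate x -105 to -5 mm, posts at y +-67 mm, 147 mm high. Two black rubber fences 40 mm high form a 90 degree V stop under the tray, open towards +x: the jar, pushed towards -x, nests in it.
- jar_spot (a point): point on the bench, 68 mm along +x from the stand's origin: centre of the jar when it rests against both fence blocks of the V stop, below the tray's front lip. Axes as the stand's.
- tray_bed (a point): on the tray's floor, 10 mm above the hinge axis, 145 mm above the bench; turns with the tray; axes as the stand's when level. Ball rows at x 0 (front), -33, -66 mm. White ridges 6 mm high at x -16.5 and -49.5 mm hold rows 2 and 3; in front only a low lip, a 15 degree ramp from x 12 to 35 mm. Tray x -87 to 35 mm, 110 mm wide, walls 25 mm above the floor.
- tray (a joint): tilt of the tray about its hinge (along the stand's y, 135 mm above the bench), rad. 0 = level on its rear rest, grows as the front lip goes down, limit 1.15. Falls back to 0 by its weight when let go. The front row rolls off somewhat above 0.3; beyond about 0.9, or if jerked, the other rows spill too. 0.4 to 0.6, reached smoothly, is good.
- push_plate (a point): centre of the orange upright push plate (50 mm wide along y, 50 mm high, 6 mm thick in x) on the tray's lever arm, 85 mm above the hinge axis and 85 mm to the stand's +y from the tray's middle; it turns with the tray. Pushing it level in the stand's +x with about 3 to 7 N tips the tray.
- jar: loose round steel-coloured open grinding jar, outer diameter 136 mm, height 85 mm, wall 6 mm, floor 6 mm, about 0.5 kg. Origin: centre of its underside. It slides on the bench.
- jar_floor (a point): centre of the jar's inner floor, 6 mm above its underside; z up.
- brush: loose round jar brush standing upright, 200 mm tall: black bristle head 50 mm in diameter, 60 mm high, then a pale wooden handle 20 mm in diameter from 72 to 200 mm (steel collar below it). Origin: centre of the flat bottom of the bristle head; z along the handle. Rigid, 0.12 kg.
- dish: fixed round blue dish on which the brush stands, outer diameter 100 mm, rim 12 mm high and 4 mm thick. Origin: centre of its underside.
- dish_floor (a point): centre of the dish's inner floor, 4 mm above the bench.
- bottle: bystander: amber bottle, 60 mm in diameter, 150 mm tall. Origin: centre of underside.
- tin: bystander: squat can with a white label, 76 mm in diameter, 90 mm tall. Origin: centre of underside.
- scoop: bystander: spatula lying on the bench, 180 mm long. Origin: under its middle.
- ball1a: white ceramic grinding ball, 30 mm in diameter, 55 g, row 1 of the tray (front row). Origin: its centre (160 mm above the bench at the start).
- ball1b: white ceramic grinding ball, 30 mm in diameter, 55 g, row 1 of the tray (front row). Origin: its centre (160 mm above the bench at the start).
- ball1c: white ceramic grinding ball, 30 mm in diameter, 55 g, row 1 of the tray (front row). Origin: its centre (160 mm above the bench at the start).
- ball2a: white ceramic grinding ball, 30 mm in diameter, 55 g, row 2 of the tray (second row). Origin: its centre (160 mm above the bench at the start).
- ball2b: white ceramic grinding ball, 30 mm in diameter, 55 g, row 2 of the tray (second row). Origin: its centre (160 mm above the bench at the start).
- ball2c: white ceramic grinding ball, 30 mm in diameter, 55 g, row 2 of the tray (second row). Origin: its centre (160 mm above the bench at the start).
- ball3a: white ceramic grinding ball, 30 mm in diameter, 55 g, row 3 of the tray (third row). Origin: its centre (160 mm above the bench at the start).
- ball3b: white ceramic grinding ball, 30 mm in diameter, 55 g, row 3 of the tray (third row). Origin: its centre (160 mm above the bench at the start).
- ball3c: white ceramic grinding ball, 30 mm in diameter, 55 g, row 3 of the tray (third row). Origin: its centre (160 mm above the bench at the start).
Mind the look-alikes: they are no part of the job. What is shaped like the ball1b but green is not meant.

How it is judged:
By the outcome, as a careful person would: the job done as asked, in the order asked, and still so for the second after the job is handed in, with the robot touching nothing.
It also fails if it takes over 72 s, if anything falls off the work surface, if the arm or the gripper's body presses on something with over 40 N, if the wrist force passes 120 N, or if a joint passes its speed limit or range.

## Working session

There is one attempt and no reset: what is moved stays moved. The work goes in short steps, Python scripts to look and compute and a shell command to move; the robot and the scene stay as the last step left them, time stands still between calls to the robot, and variables do not carry over. Pictures are saved under pics/ and viewed, and the job is handed in when it is done.

```bash
ls; mkdir -p pics
python3 - <<'E'
from cell import sense, grab_frame, bot
import cv2, numpy as np
for n in("scene","top"):
    f=grab_frame(n); cv2.imwrite(f"pics/{n}0.png",cv2.cvtColor(f["image"],cv2.COLOR_RGB2BGR))
    print(n,f["fx"],f["fy"],f["cx"],f["cy"],np.round(f["R"],4).tolist(),np.round(f["t"],4).tolist())
s=sense();print({k:np.round(v,3).tolist() for k,v in s.items()})
E
```

```text
pics
scene 448.059602639375 448.059602639375 273.62402681267554 209.35463302996772 [[-0.4285, 0.9035, -0.0014], [0.5937, 0.2804, -0.7543], [-0.6811, -0.324, -0.6566]] [0.3723, -0.2135, 1.5279]
top 509.2114508779045 509.2114508779045 285.5138848003364 210.98636801434355 [[0.0068, -0.9998, 0.02], [-0.9972, -0.0083, -0.0739], [0.074, -0.0195, -0.9971]] [-0.1243, 0.6363, 1.2319]
{'t': 0.1, 'joint_positions': [-1.356, 0.334, 0.04, 1.466, -0.013, 1.343, -0.058], 'qvel': [-0.0, -0.002, -0.0, -0.002, 0.0, -0.0, 0.0], 'joint_torque': [0.005, -65.781, 1.341, -40.471, -0.06, 0.041, 0.0], 'tool_pos': [0.201, 0.618, 0.222], 'eef_rot': [[-0.951, 0.309, -0.0], [0.309, 0.951, -0.001], [-0.0, -0.001, -1.0]], 'wrist_force': [-0.61, -0.458, -0.264], 'ft_torque': [-0.003, -0.022, -0.01], 'finger_gap': 1.002}
```

View pics/scene0.png

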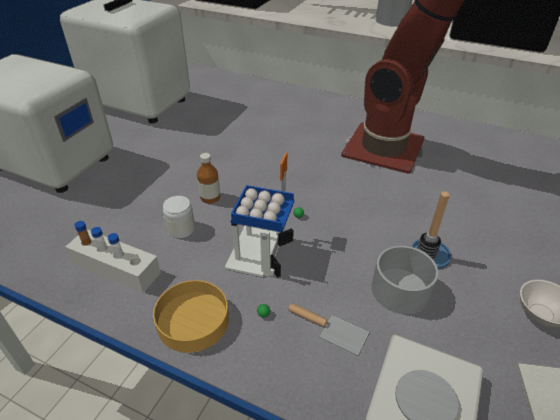

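View pics/top0.png

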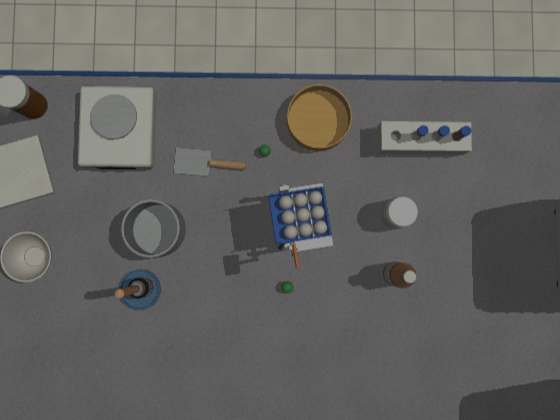

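Top view: the brush handle tip is at about (119,294) in the dish at (140,289), the jar at (152,230) and the tray at (301,215), with its plate at (296,255). The green balls at (265,150) and (287,287) are decoys, and the scoop is at (210,162). Look-alikes for the jar are the yellow bowl (319,118), the white bowl (26,257) and the grey disc (113,116). I choose the grey open jar at (152,230).

```bash
cat > h.py <<'E'
from cell import sense, grab_frame, bot
import cv2, numpy as np
def load(n):
    f=grab_frame(n); f={k:(np.array(v,float) if k in("R","t") else v) for k,v in f.items()}; return f
def ray(f,u,v,z):
    c=-f["R"].T@f["t"]; d=f["R"].T@np.array([(u-f["cx"])/f["fx"],(v-f["cy"])/f["fy"],1]); return c+d*(z-c[2])/d[2]
def proj(f,X):
    p=f["R"]@np.array(X)+f["t"]; return np.array([f["fx"]*p[0]/p[2]+f["cx"],f["fy"]*p[1]/p[2]+f["cy"]])
def crop(f,x0,y0,x1,y1,s,name,pts=()):
    im=cv2.cvtColor(f["image"],cv2.COLOR_RGB2BGR)[y0:y1,x0:x1]; im=cv2.resize(im,None,fx=s,fy=s,interpolation=cv2.INTER_CUBIC)
    for p in pts:
        u,v=proj(f,p); cv2.circle(im,(int((u-x0+.5)*s),int((v-y0+.5)*s)),2,(0,255,255),-1)
    cv2.imwrite("pics/"+name,im)
def ell(mask):
    c=max(cv2.findContours(mask.astype(np.uint8),cv2.RETR_EXTERNAL,cv2.CHAIN_APPROX_NONE)[0],key=cv2.contourArea); return cv2.fitEllipse(cv2.convexHull(c)),cv2.contourArea(c),c
E
python3 - <<'E'
from h import *
f=load("top"); g=load("scene")
crop(f,80,170,220,320,4,"a_top.png"); crop(f,220,160,360,310,4,"b_top.png")
crop(g,350,180,490,320,4,"a_sc.png"); crop(g,190,140,330,290,4,"b_sc.png")
E
```

```text
(no output)
```

View pics/a_top.png

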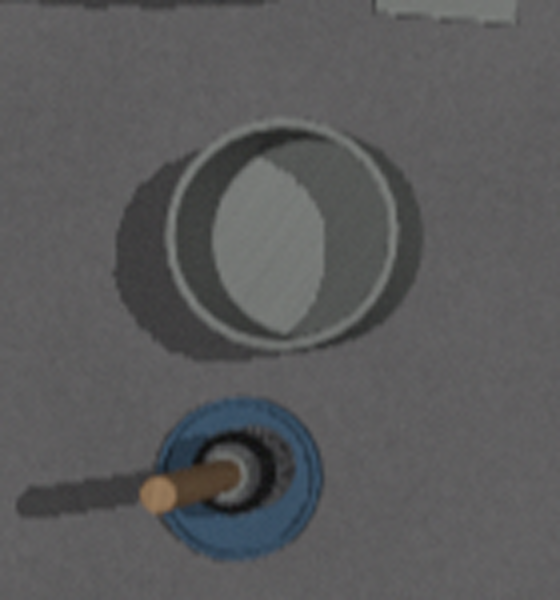

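View pics/b_top.png

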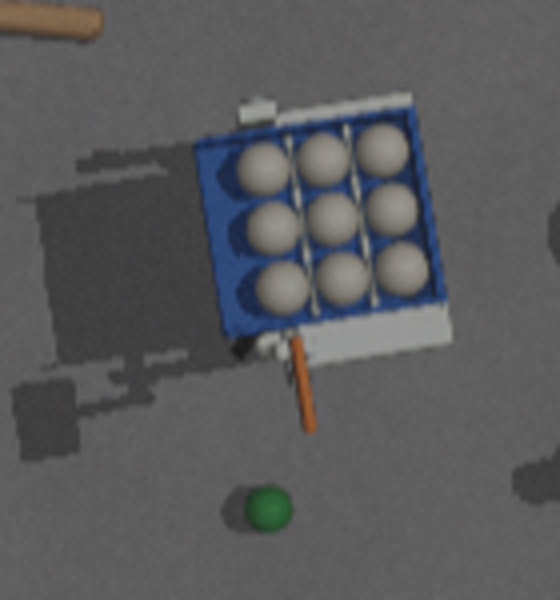

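View pics/a_sc.png

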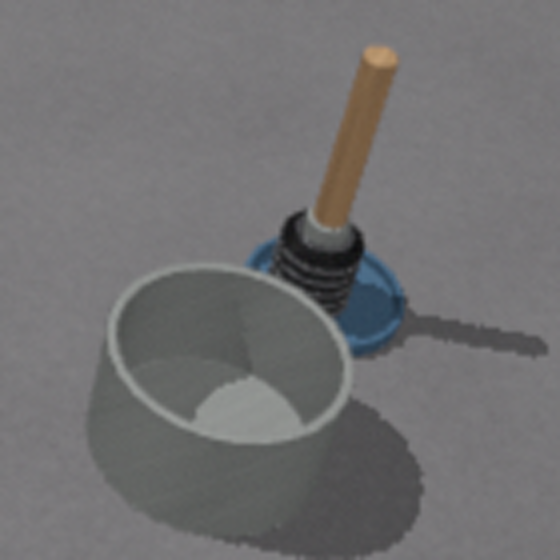

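View pics/b_sc.png

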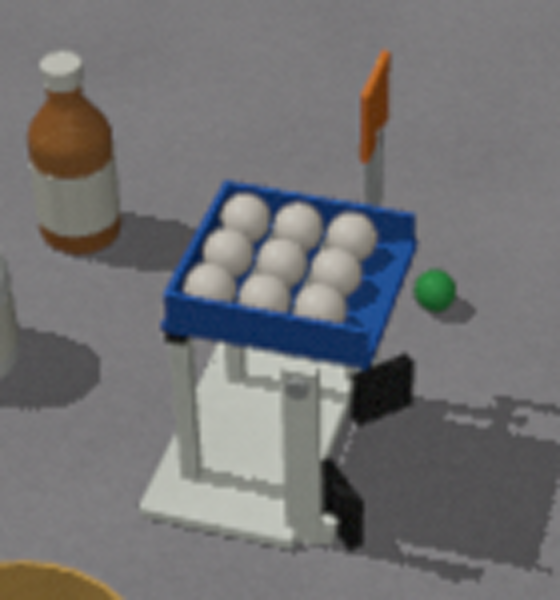

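The crops confirm the choice: grey jar with its rim at about (150.7,228.5), brush in the blue dish at (139.7,289.5), and the tray's open lip facing left (+y world) with its fences below. Next, measuring.

```bash
cat > meas.py <<'E'
from h import *
def white_balls(f):
    im=f["image"][165:250,255:345].copy(); g=cv2.cvtColor(im,cv2.COLOR_RGB2GRAY)
    g=cv2.resize(g,None,fx=4,fy=4,interpolation=cv2.INTER_CUBIC)
    c=cv2.HoughCircles(g,cv2.HOUGH_GRADIENT,1,40,param1=120,param2=12,minRadius=24,maxRadius=32)
    return [((x+.5)/4-.5+255,(y+.5)/4-.5+165,r/4) for x,y,r in c[0]]
def hsv(f): return cv2.cvtColor(f["image"],cv2.COLOR_RGB2HSV)
E
python3 - <<'E'
from meas import *
f=load("top");g=load("scene")
H=hsv(f); 
B=[]
for b in white_balls(f):
    p=ray(f,b[0],b[1],.16);B.append(p[:2]);
    q=ray(g,*proj(g,p),.16)
    print("ball",np.round(b,1),np.round(p,3))
B=np.array(B)
for n,F,HH in(("top",f,H),("scene",g,hsv(g))):
    m=((HH[...,0]>95)&(HH[...,0]<125)&(HH[...,1]>90))
    m2=np.zeros_like(m)
    if n=="top": m2[265:312,115:168]=m[265:312,115:168]
    else: m2[235:272,405:456]=m[235:272,405:456]
    e,a,c=ell(m2); print(n,"dish",np.round(e[0],1),np.round(e[1],1),a,np.round(ray(F,*e[0],.010),4))
    # orange
    m=((HH[...,0]<14)&(HH[...,1]>170)&(HH[...,2]>120))
    m2=np.zeros_like(m)
    if n=="top": m2[235:275,285:305]=m[235:275,285:305]
    else: m2[145:200,270:295]=m[145:200,270:295]
    c=max(cv2.findContours(m2.astype(np.uint8),cv2.RETR_EXTERNAL,cv2.CHAIN_APPROX_NONE)[0],key=cv2.contourArea)
    M=cv2.moments(c); u,v=M["m10"]/M["m00"],M["m01"]/M["m00"]; print(n,"orange",u,v,np.round(ray(F,u,v,.22),4),cv2.minAreaRect(c))
for i,F,uv in((0,f,(119.1,293)),(0,g,(444.2,194))):
    print("handle top",np.round(ray(F,*uv,.2),4))
# jar rim
gr=cv2.resize(cv2.cvtColor(f["image"][185:275,105:200],cv2.COLOR_RGB2GRAY),None,fx=4,fy=4,interpolation=cv2.INTER_CUBIC)
c=cv2.HoughCircles(gr,cv2.HOUGH_GRADIENT,1,200,param1=100,param2=20,minRadius=95,maxRadius=130)
for x,y,r in c[0]:
    u,v=(x+.5)/4-.5+105,(y+.5)/4-.5+185; print("jar",u,v,r/4,np.round(ray(f,u,v,.085),4), 'r m',np.linalg.norm(ray(f,u+r/4,v,.085)-ray(f,u,v,.085)))
E
```

```text
ball [317.2 212.    6.6] [ 0.625 -0.187  0.16 ]
ball [319.2 227.2   7.2] [ 0.592 -0.191  0.16 ]
ball [314.8 197.2   6.7] [ 0.658 -0.181  0.16 ]
ball [289.8 231.2   6.4] [ 0.583 -0.126  0.16 ]
ball [285.8 202.2   6.4] [ 0.646 -0.117  0.16 ]
ball [303.2 214.8   7. ] [ 0.619 -0.156  0.16 ]
top dish [139.3 289.2] [39. 41.] 601.0 [0.4427 0.2381 0.01  ]
top orange 293.66666666666663 245.33333333333331 [ 0.5514 -0.133   0.22  ] ((293.5, 246.0), (2.0, 1.0), 90.0)
scene dish [441.8 255.8] [16.1 24.2] 233.0 [0.4433 0.2685 0.01  ]
scene orange 283.0 159.5 [ 0.5049 -0.1471  0.22  ] ((281.57598876953125, 167.33200073242188), (3.04105281829834, 23.165666580200195), 10.304845809936523)
handle top [0.4499 0.2297 0.2   ]
handle top [0.4468 0.2291 0.2   ]
jar 150.0 227.75 28.95 [0.5909 0.1974 0.085 ] r m 0.06721975499489961
```

```bash
cat > plan.py <<'E'
from meas import *
from scipy.spatial.transform import Rotation as Ro
a=np.deg2rad(9.2); 
def Rt(deg): # tool y at world angle deg, z down
    c,s=np.cos(np.deg2rad(deg)),np.sin(np.deg2rad(deg)); y=np.array([c,s,0]);z=np.array([0,0,-1.]);return np.stack([np.cross(y,z),y,z],1)
def go(P,deg):
    s=sense();R=np.array(s["eef_rot"]);p=np.array(s["tool_pos"])
    sh=R.T@(np.array(P)-p)/.03; rv=Ro.from_matrix(R.T@Rt(deg)).as_rotvec(degrees=True)/6
    print("shift",np.round(sh,2),"turn",np.round(rv,2),"t",s["t"])
E
python3 - <<'E'
from plan import *
f=load("top")
# all balls by threshold-based Otsu centroids
im=f["image"][165:250,255:345]; H=hsv(f)[165:250,255:345]
m=((H[...,1]<60)&(H[...,2]>95)).astype(np.uint8); m=cv2.morphologyEx(m,cv2.MORPH_OPEN,cv2.getStructuringElement(cv2.MORPH_ELLIPSE,(7,7)))
n,l,st,ce=cv2.connectedComponentsWithStats(m)
for s,c in zip(st[1:],ce[1:]): print(s[4],np.round(c+[255,165],1),np.round(ray(f,c[0]+255,c[1]+165,.16),4))
def R(u,v,z): return np.round(ray(f,u,v,z),4)
print("collar",R(138.3,287.6,.07)); print("plate c top",R(295.6,255.9,.245), R(293.8,244,.245),R(297.7,267.8,.245))
print("scoop handle end",R(245,165,0)); print("green",R(287,287,.015),R(265,150,.015))
print("lip",R(268.4,195.4,.15),R(276,243.4,.15))
go((.448,.2295,.26),9.2)
E
```

```text
296 [336.7 178. ] [ 0.7015 -0.2298  0.16  ]
112 [315.7 196.8] [ 0.6592 -0.1832  0.16  ]
114 [301.  199.2] [ 0.6536 -0.1509  0.16  ]
114 [286.2 201.5] [ 0.6481 -0.1182  0.16  ]
107 [318.1 211.6] [ 0.6263 -0.1887  0.16  ]
114 [303.4 213.9] [ 0.6211 -0.1562  0.16  ]
121 [288.7 216.2] [ 0.6156 -0.1238  0.16  ]
112 [320.6 226.5] [ 0.5935 -0.1942  0.16  ]
118 [306.  228.9] [ 0.588  -0.1621  0.16  ]
117 [291.1 231. ] [ 0.5831 -0.1294  0.16  ]
403 [315.1 243.1] [ 0.5571 -0.1822  0.16  ]
collar [0.4513 0.2246 0.07  ]
plate c top [ 0.5299 -0.1362  0.245 ] [ 0.5539 -0.1324  0.245 ] [ 0.506  -0.1405  0.245 ]
scoop handle end [ 0.7548 -0.0166  0.    ]
green [ 0.4504 -0.1246  0.015 ] [ 0.7908 -0.0671  0.015 ]
lip [ 0.6623 -0.0787  0.15  ] [ 0.5559 -0.0965  0.15  ]
shift [-11.84  -9.78  -1.25] turn [-0.    0.   10.47] t 0.35
```

```bash
python3 -m pendant '[[[-1,-0.8,-0.3],[0,0,0.8],-1],[[-2,-1.6,-0.6],[0,0,1.8],-1],[[-3,-2.5,-0.9],[0,0,2.8],-1],[[-4,-3.3,-1.25],[0,0,3.8],-1],[[-5,-4.1,-1.25],[0,0,4.7],-1],[[-6,-5,-1.25],[0,0,5.6],-1],[[-7,-5.8,-1.25],[0,0,6.5],-1],[[-8,-6.6,-1.25],[0,0,7.4],-1],[[-9,-7.4,-1.25],[0,0,8.2],-1],[[-10,-8.25,-1.25],[0,0,9],-1],[[-10.9,-9,-1.25],[0,0,9.8],-1],[[-11.5,-9.5,-1.25],[0,0,10.3],-1],[[-11.8,-9.75,-1.25],[0,0,10.4],-1],[[-11.8,-9.75,-1.25],[0,0,10.4],-1],[[-11.8,-9.75,-1.25],[0,0,10.4],-1]]'
python3 - <<'E'
from plan import *
s=sense(); print(np.round(s["joint_positions"],2))
go((.449,.2285,.26),9.6);go((.449,.2285,.146),9.6)
f=load("top");crop(f,80,220,220,340,4,"c_top.png",[(.449,.2285,.2)]);g=load("scene");crop(g,350,130,530,290,4,"c_sc.png",[(.449,.2285,.2),(.449,.2285,.08)])
E
```

```text
t: 1.6
tool_pos: [0.4466, 0.2318, 0.2599]
eef_rot: [[-0.169, 0.986, -0.001], [0.986, 0.169, 0.0], [0.0, -0.0, -1.0]]
wrist_force: [-0.5, 1.0, 0.5]
finger_gap: 1.002
[-0.98  0.    0.42  1.78 -0.    1.37 -0.39]
shift [-0.12  0.06 -0.  ] turn [-0.   -0.    0.02] t 1.6
shift [-0.12  0.06  3.8 ] turn [-0.   -0.    0.02] t 1.6
```

View pics/c_top.png

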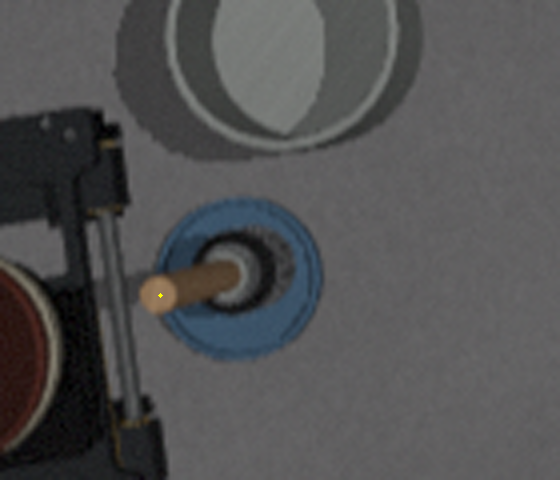

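View pics/c_sc.png

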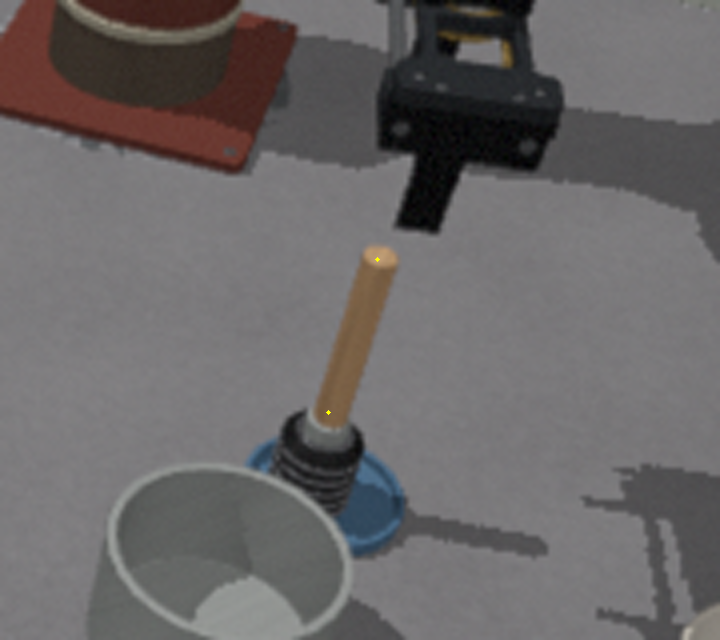

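Run:
```python
from plan import *
f=load("top");g=load("scene");s=sense();p=np.array(s["tool_pos"]);R=np.array(s["eef_rot"])
print(s["t"],np.round(p,4))
for d in((0,0,0),(0,.05,0),(0,-.05,0),(0,.05,-.07),(0,-.05,-.07),(0,0,-.07)):
    X=p+R@np.array(d); print(d,np.round(proj(f,X)),np.round(proj(g,X)))
go((.449,.2285,.26),9.6)
crop(f,0,150,200,330,4,"d_top.png",[p+R@np.array(d) for d in((0,0,0),(0,.05,0),(0,-.05,0),(0,.05,-.07),(0,-.05,-.07))])
crop(g,350,90,530,240,4,"d_sc.png",[p+R@np.array(d) for d in((0,0,0),(0,.05,0),(0,-.05,0),(0,.05,-.07),(0,-.05,-.07))])
```

```text
1.8 [0.4461 0.2324 0.2598]
(0, 0, 0) [108. 298.] [453. 173.]
(0, 0.05, 0) [105. 272.] [453. 187.]
(0, -0.05, 0) [112. 323.] [452. 160.]
(0, 0.05, -0.07) [ 92. 274.] [462. 159.]
(0, -0.05, -0.07) [100. 329.] [461. 134.]
(0, 0, -0.07) [ 96. 301.] [461. 146.]
shift [-0.14  0.07 -0.01] turn [-0.    0.    0.04] t 1.8
```

View pics/d_top.png

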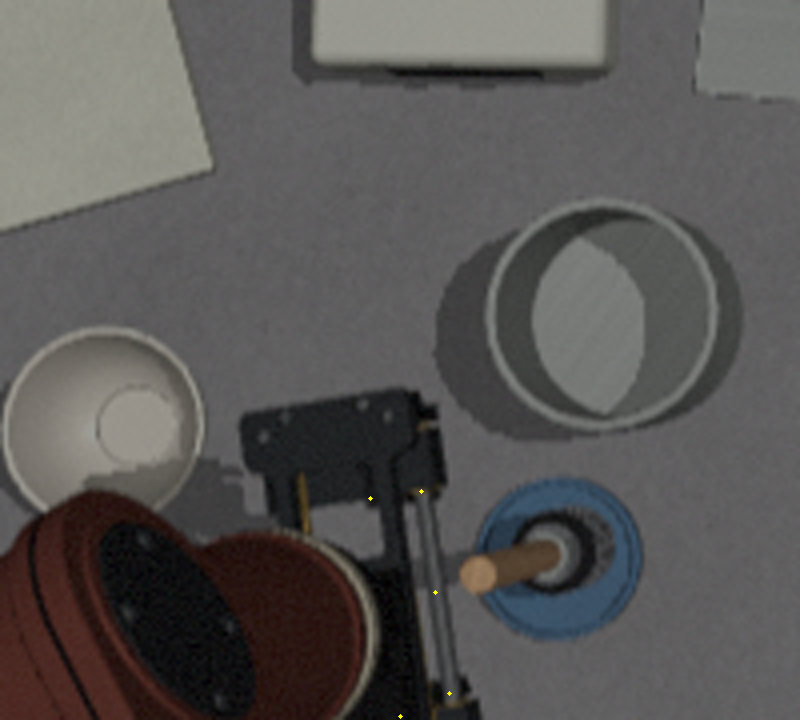

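View pics/d_sc.png

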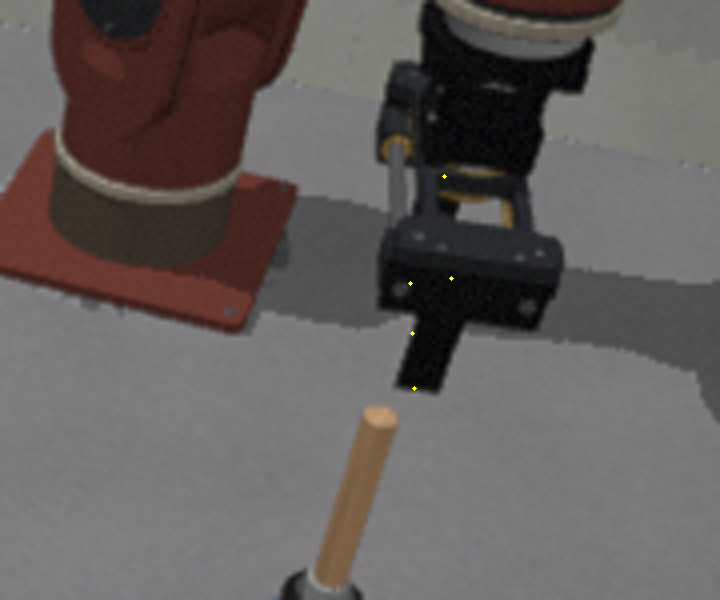

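The overlays agree with the calibration: fingers over the brush, brush points (119,293) on target. Descending and gripping.

```bash
python3 -m pendant '[[[-0.14,0.07,0.4],[0,0,0],-1],[[-0.14,0.07,1.2],[0,0,0],-1],[[-0.14,0.07,2.1],[0,0,0],-1],[[-0.14,0.07,2.9],[0,0,0],-1],[[-0.14,0.07,3.5],[0,0,0],-1],[[-0.14,0.07,3.8],[0,0,0],-1],[[-0.14,0.07,3.8],[0,0,0],-1],[[-0.14,0.07,3.8],[0,0,0],0],[[-0.14,0.07,3.8],[0,0,0],1],[[-0.14,0.07,3.8],[0,0,0],1],[[-0.14,0.07,3.8],[0,0,0],1],[[-0.14,0.07,3.8],[0,0,0],1],[[-0.14,0.07,3.8],[0,0,0],1]]' 25
python3 - <<'E'
from plan import *
s=sense();print(np.round(s["tool_pos"],4),s["wrist_force"],s["finger_gap"]);go((.591,.197,.262),9.6)
E
```

```text
t: 2.88
tool_pos: [0.4491, 0.2288, 0.1462]
eef_rot: [[-0.171, 0.985, 0.0], [0.985, 0.171, 0.0], [0.0, 0.0, -1.0]]
wrist_force: [-0.3, 0.4, -0.2]
finger_gap: 0.63
[0.4491 0.2288 0.1462] [-0.34368464  0.36470353 -0.15007367] 0.6304562133454465
shift [-1.85  4.48 -3.86] turn [ 0.   -0.    0.04] t 2.8833
```

```bash
python3 -m pendant '[[[0,0,0],[0,0,0],1],[[0,0,0],[0,0,0],1],[[0,0,0],[0,0,0],1],[[0,0,0],[0,0,0],1],[[0,0,0],[0,0,0],1],[[0,0,0],[0,0,0],1],[[0,0,0],[0,0,0],1],[[0,0,0],[0,0,0],1],[[0,0,0],[0,0,0],1],[[0,0,0],[0,0,0],1],[[0,0,0],[0,0,0],1],[[0,0,0],[0,0,0],1]]' 25
python3 - <<'E'
from plan import *
go((.591,.197,.256),9.6)
E
```

```text
t: 3.88
tool_pos: [0.449, 0.2287, 0.1461]
eef_rot: [[-0.171, 0.985, -0.0], [0.985, 0.171, -0.0], [-0.0, -0.0, -1.0]]
wrist_force: [0.2, -0.3, -0.4]
finger_gap: 0.221
shift [-1.85  4.48 -3.66] turn [-0.    0.    0.04] t 3.8833
```

```bash
python3 -m pendant '[[[0,0,-0.3],[0,0,0],1],[[0,0,-0.9],[0,0,0],1],[[0,0,-1.7],[0,0,0],1],[[0,0,-2.5],[0,0,0],1],[[0,0,-3.2],[0,0,0],1],[[0,0,-3.6],[0,0,0],1],[[-0.2,0.4,-3.66],[0,0,0],1],[[-0.5,1.2,-3.66],[0,0,0],1],[[-0.9,2.1,-3.66],[0,0,0],1],[[-1.3,3,-3.66],[0,0,0],1],[[-1.6,3.8,-3.66],[0,0,0],1],[[-1.8,4.3,-3.66],[0,0,0],1],[[-1.85,4.48,-3.66],[0,0,0],1],[[-1.85,4.48,-3.66],[0,0,0],1],[[-1.85,4.48,-3.66],[0,0,0],1]]'
python3 - <<'E'
from plan import *
f=load("top");crop(f,60,150,220,310,4,"e_top.png",[(.591,.197,.085),(.591,.197,.006)]);g=load("scene");crop(g,350,130,500,320,3,"e_sc.png",[(.591,.197,.085),(.591,.197,.006)])
go((.591,.197,.148),9.6)
E
```

```text
t: 5.13
tool_pos: [0.5902, 0.1972, 0.2556]
eef_rot: [[-0.171, 0.985, -0.001], [0.985, 0.171, -0.0], [-0.0, -0.001, -1.0]]
wrist_force: [-0.0, -0.4, -1.1]
finger_gap: 0.225
shift [-0.03  0.03  3.6 ] turn [-0.   -0.01  0.05] t 5.2333
```

View pics/e_top.png

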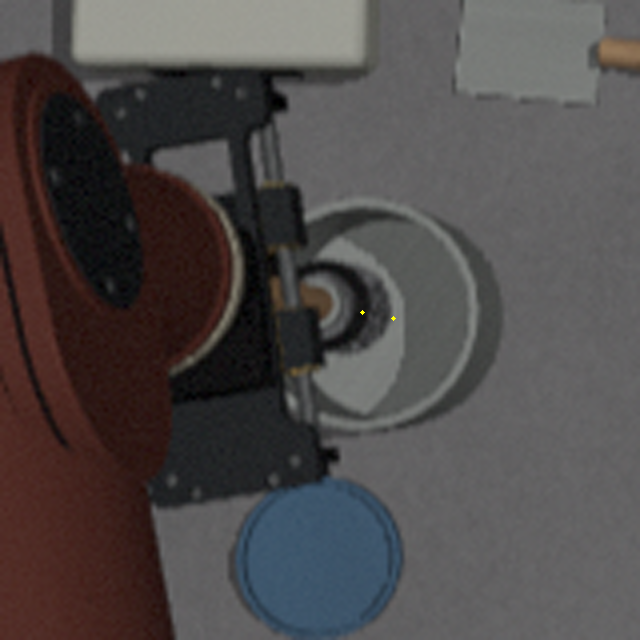

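View pics/e_sc.png

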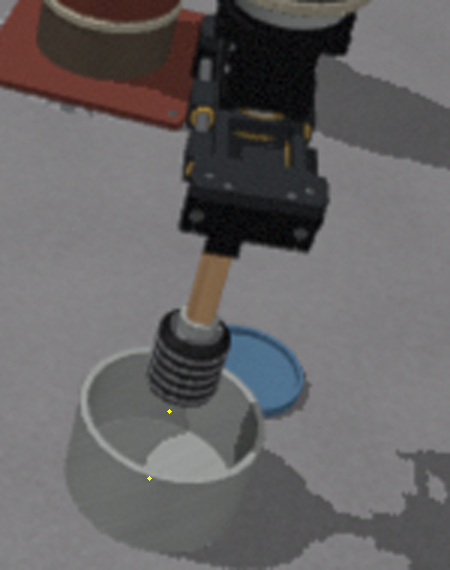

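```bash
python3 -m pendant '[[[-0.03,0.03,0.4],[0,0,0],1],[[-0.03,0.03,1.1],[0,0,0],1],[[-0.03,0.03,1.9],[0,0,0],1],[[-0.03,0.03,2.7],[0,0,0],1],[[-0.03,0.03,3.2],[0,0,0],1],[[-0.03,0.03,3.5],[0,0,0],1],[[-0.03,0.03,3.55],[0,0,0],1],[[-0.03,0.03,3.6],[0,0,0],1],[[-0.03,0.03,3.63],[0,0,0],1]]'
python3 - <<'E'
from plan import *
s=sense();print(np.round(s["tool_pos"],4),np.round(s["wrist_force"],2))
f=load("top");H=hsv(f)
m=((H[...,0]>95)&(H[...,0]<125)&(H[...,1]>90));m2=np.zeros_like(m);m2[255:325,105:175]=m[255:325,105:175]
e,a,c=ell(m2);print(e,np.round(ray(f,*e[0],.011),4)); 
g=load("scene");H=hsv(g);m=((H[...,0]>95)&(H[...,0]<125)&(H[...,1]>90));m2=np.zeros_like(m);m2[235:275,400:456]=m[235:275,400:456]
crop(g,350,130,500,320,3,"f_sc.png",[(.591,.197,.085),(.443,.238,.012)])
E
```

```text
t: 5.98
tool_pos: [0.591, 0.1973, 0.1476]
eef_rot: [[-0.172, 0.985, 0.0], [0.985, 0.172, 0.001], [0.001, 0.0, -1.0]]
wrist_force: [-0.3, 0.5, -1.5]
finger_gap: 0.224
[0.591  0.1973 0.1476] [-0.32  0.52 -1.51]
((139.13616943359375, 289.21136474609375), (38.956722259521484, 41.17420959472656), 68.13853454589844) [0.4428 0.2381 0.011 ]
```

View pics/f_sc.png

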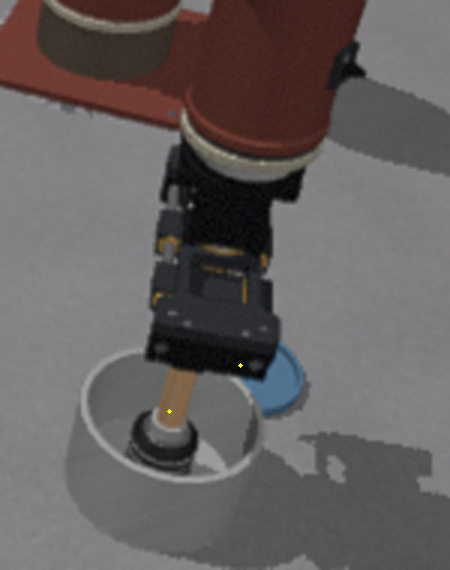

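```bash
python3 -m pendant '[[[0,0,0.03],[0,0,0],1],[[0,0,0.06],[0,0,0],1],[[0,0,0.06],[0,0,0],1]]'
```

```text
t: 6.33
tool_pos: [0.5916, 0.1975, 0.1476]
eef_rot: [[-0.172, 0.985, 0.002], [0.985, 0.172, 0.002], [0.002, 0.002, -1.0]]
wrist_force: [-2.2, -1.0, 8.8]
finger_gap: 0.225
```

Floor reached: upward force of about 9 N at TCP z 0.1476. Next: up, down to the floor, then up and out.

```bash
python3 -m pendant '[[[0,0,-0.4],[0,0,0],1],[[0,0,-1.1],[0,0,0],1],[[0,0,-1.9],[0,0,0],1],[[0,0,-2.6],[0,0,0],1],[[0,0,-3],[0,0,0],1],[[0,0,-3.1],[0,0,0],1],[[0,0,-3.1],[0,0,0],1],[[0,0,-2.7],[0,0,0],1],[[0,0,-2],[0,0,0],1],[[0,0,-1.2],[0,0,0],1],[[0,0,-0.6],[0,0,0],1],[[0,0,-0.25],[0,0,0],1],[[0,0,-0.1],[0,0,0],1],[[0,0,-0.02],[0,0,0],1],[[0,0,0.03],[0,0,0],1],[[0,0,0.05],[0,0,0],1]]'
python3 - <<'E'
from plan import *
s=sense();print(np.round(s["tool_pos"],4),np.round(s["wrist_force"],2))
go((.4435,.2365,.256),9.6)
E
```

```text
t: 7.67
tool_pos: [0.5917, 0.1974, 0.1475]
eef_rot: [[-0.172, 0.985, 0.002], [0.985, 0.172, 0.003], [0.003, 0.002, -1.0]]
wrist_force: [-6.0, -1.2, 17.4]
finger_gap: 0.223
[0.5917 0.1974 0.1475] [-5.97 -1.17 17.43]
shift [ 2.14 -4.64 -3.62] turn [ 0.02 -0.02  0.05] t 7.6667
```

```bash
python3 -m pendant '[[[0,0,-0.4],[0,0,0],1],[[0,0,-1.1],[0,0,0],1],[[0,0,-1.9],[0,0,0],1],[[0,0,-2.7],[0,0,0],1],[[0,0,-3.3],[0,0,0],1],[[0,0,-3.6],[0,0,0.05],1],[[0,0,-3.62],[0.02,-0.02,0.05],1],[[0.3,-0.7,-3.62],[0.02,-0.02,0.05],1],[[0.7,-1.5,-3.62],[0.02,-0.02,0.05],1],[[1.1,-2.4,-3.62],[0.02,-0.02,0.05],1],[[1.5,-3.3,-3.62],[0.02,-0.02,0.05],1],[[1.9,-4.1,-3.62],[0.02,-0.02,0.05],1],[[2.1,-4.55,-3.62],[0.02,-0.02,0.05],1],[[2.14,-4.64,-3.62],[0.02,-0.02,0.05],1],[[2.14,-4.64,-3.62],[0.02,-0.02,0.05],1],[[2.14,-4.64,-3.62],[0.02,-0.02,0.05],1]]'
python3 - <<'E'
from plan import *
s=sense();print(np.round(s["tool_pos"],4),np.round(s["wrist_force"],2))
f=load("top");crop(f,60,180,220,320,4,"g_top.png",[(.443,.238,.012)]);g=load("scene");crop(g,350,130,500,320,3,"g_sc.png",[(.443,.238,.004)])
go((.4435,.2365,.148),9.6)
E
```

```text
t: 9.0
tool_pos: [0.4439, 0.236, 0.2555]
eef_rot: [[-0.166, 0.986, -0.0], [0.986, 0.166, 0.0], [0.0, -0.0, -1.0]]
wrist_force: [-0.3, -0.5, -0.6]
finger_gap: 0.222
[0.4439 0.236  0.2555] [-0.31 -0.47 -0.64]
shift [ 0.03 -0.02  3.59] turn [-0.    0.   -0.01] t 9.1
```

View pics/g_top.png

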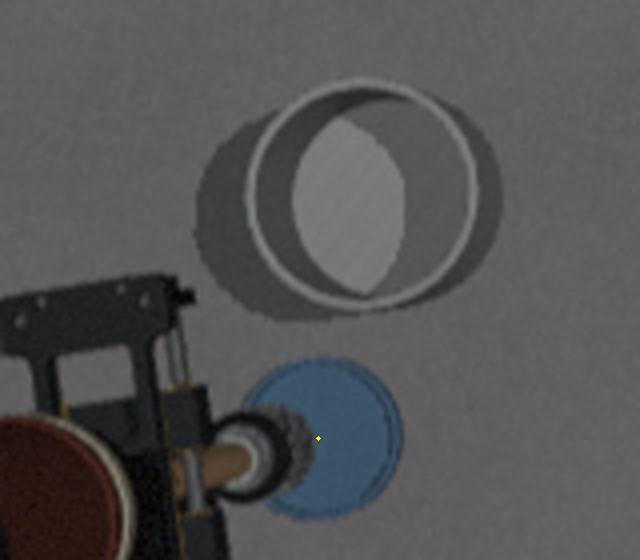

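View pics/g_sc.png

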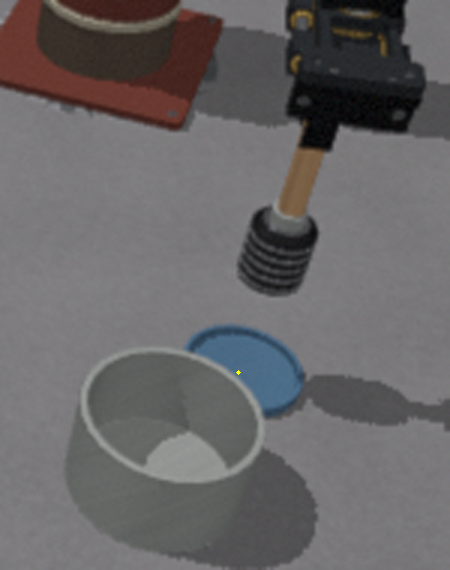

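```bash
python3 -m pendant '[[[0.03,-0.02,0.5],[0,0,0],1],[[0.03,-0.02,1.3],[0,0,0],1],[[0.03,-0.02,2.1],[0,0,0],1],[[0.03,-0.02,2.8],[0,0,0],1],[[0.03,-0.02,3.3],[0,0,0],1],[[0.03,-0.02,3.5],[0,0,0],1],[[0.03,-0.02,3.58],[0,0,0],1],[[0.03,-0.02,3.64],[0,0,0],1],[[0.03,-0.02,3.66],[0,0,0],1],[[0.03,-0.02,3.66],[0,0,0],1]]'
```

```text
t: 9.93
tool_pos: [0.4441, 0.2367, 0.1466]
eef_rot: [[-0.165, 0.986, 0.001], [0.986, 0.165, 0.0], [0.0, 0.001, -1.0]]
wrist_force: [-0.4, 0.0, -1.5]
finger_gap: 0.225
```

```bash
python3 -m pendant '[[[0,0,0.03],[0,0,0],1],[[0,0,0.05],[0,0,0],1],[[0,0,0.05],[0,0,0],1]]'
```

```text
t: 10.18
tool_pos: [0.4445, 0.237, 0.1455]
eef_rot: [[-0.165, 0.986, 0.002], [0.986, 0.165, 0.001], [0.001, 0.002, -1.0]]
wrist_force: [0.5, 0.1, -0.3]
finger_gap: 0.224
```

```bash
python3 -m pendant '[[[0,0,0.015],[0,0,0],1],[[0,0,0.015],[0,0,0],0.5],[[0,0,0.015],[0,0,0],0.3],[[0,0,0.015],[0,0,0],0],[[0,0,0],[0,0,0],-0.5],[[0,0,0],[0,0,0],-1],[[0,0,0],[0,0,0],-1],[[0,0,0],[0,0,0],-1],[[0,0,0],[0,0,0],-1],[[0,0,0],[0,0,0],-1],[[0,0,0],[0,0,0],-1],[[0,0,0],[0,0,0],-1],[[0,0,0],[0,0,0],-1],[[0,0,0],[0,0,0],-1]]'
python3 - <<'E'
from plan import *
go((.4445,.237,.27),9.6)
E
```

```text
t: 11.35
tool_pos: [0.4444, 0.2369, 0.1455]
eef_rot: [[-0.165, 0.986, 0.002], [0.986, 0.165, 0.001], [0.001, 0.002, -1.0]]
wrist_force: [0.5, 0.3, 0.0]
finger_gap: 0.986
shift [ 0.01  0.01 -4.15] turn [ 0.02 -0.01 -0.02] t 11.35
```

```bash
python3 -m pendant '[[[0,0,-0.3],[0,0,0],-1],[[0,0,-0.9],[0,0,0],-1],[[0,0,-1.7],[0,0,0],-1],[[0,0,-2.6],[0,0,0],-1],[[0,0,-3.4],[0,0,0],-1],[[0,0,-4],[0,0,0],-1],[[0,0,-4.15],[0,0,0],-1],[[0,0,-4.15],[0,0,0],-1]]'
python3 - <<'E'
from plan import *
f=load("top");crop(f,60,180,220,320,4,"i_top.png",[(.4445,.237,.2)]);g=load("scene");crop(g,350,130,500,320,3,"i_sc.png",[(.4445,.237,.2),(.4445,.237,.072)])
go((.572,.310,.22),9.6)
E
```

```text
t: 12.02
tool_pos: [0.4449, 0.2371, 0.2717]
eef_rot: [[-0.165, 0.986, 0.004], [0.986, 0.165, 0.003], [0.003, 0.004, -1.0]]
wrist_force: [-0.4, 0.4, -0.9]
finger_gap: 1.003
shift [1.71 4.61 1.65] turn [ 0.01 -0.01 -0.02] t 12.1167
```

View pics/i_top.png

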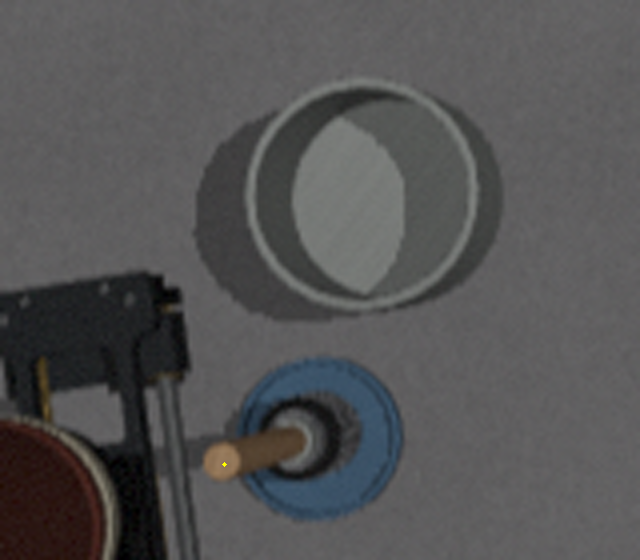

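View pics/i_sc.png

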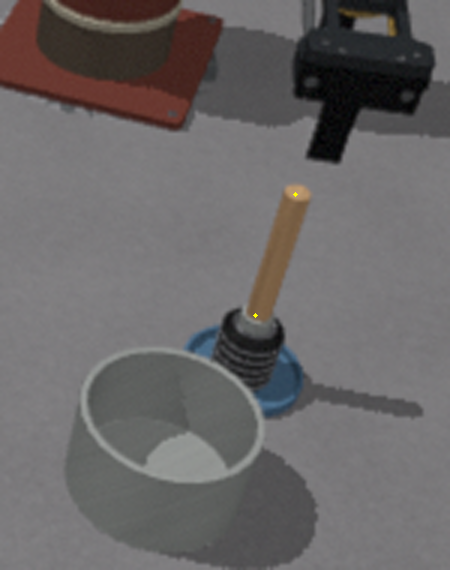

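The brush stands upright in the dish: handle tip at top px (115.5,295), bristles inside the blue rim. Moving to the far side of the jar.

```bash
python3 -m pendant '[[[0.2,0.5,0],[0,0,0],-1],[[0.5,1.3,0],[0,0,0],-1],[[0.8,2.2,0],[0,0,0],-1],[[1.2,3.2,0],[0,0,0],-1],[[1.5,4,0],[0,0,0],-1],[[1.71,4.6,0.4],[0,0,-0.02],-1],[[1.71,4.61,1.2],[0.02,-0.02,-0.02],-1],[[1.71,4.61,2.2],[0.02,-0.02,-0.02],-1],[[1.71,4.61,3.2],[0.02,-0.02,-0.02],-1],[[1.71,4.61,4.2],[0.02,-0.02,-0.02],-1],[[1.71,4.61,5.2],[0.02,-0.02,-0.02],-1],[[1.71,4.61,5.6],[0.02,-0.02,-0.02],-1],[[1.71,4.61,5.6],[0.02,-0.02,-0.02],-1]]'
python3 - <<'E'
from plan import *
go((.572,.310,.03),9.6); print(np.round(sense()["joint_positions"],2))
f=load("top");crop(f,0,150,200,320,4,"j_top.png",[(.572,.31,.03)]);g=load("scene");crop(g,350,100,540,320,3,"j_sc.png",[(.572,.31,.03)])
E
```

```text
t: 13.2
tool_pos: [0.5695, 0.3087, 0.0971]
eef_rot: [[-0.167, 0.986, -0.007], [0.986, 0.167, -0.006], [-0.005, -0.008, -1.0]]
wrist_force: [0.4, 0.0, -0.6]
finger_gap: 1.0
shift [0.04 0.1  2.24] turn [-0.07  0.05  0.  ] t 13.2
[-0.9   0.45  0.44  1.62 -0.21  1.12 -0.24]
```

View pics/j_top.png

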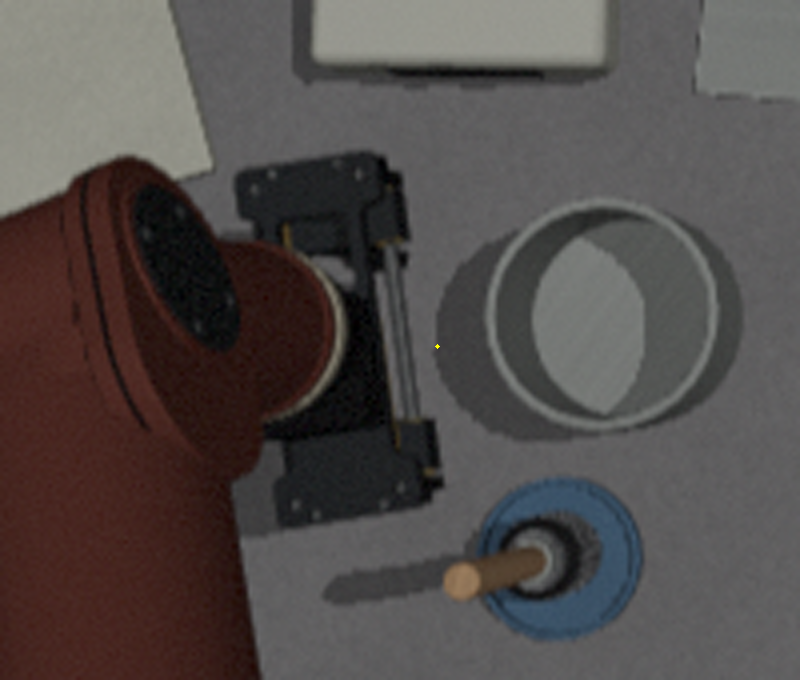

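View pics/j_sc.png

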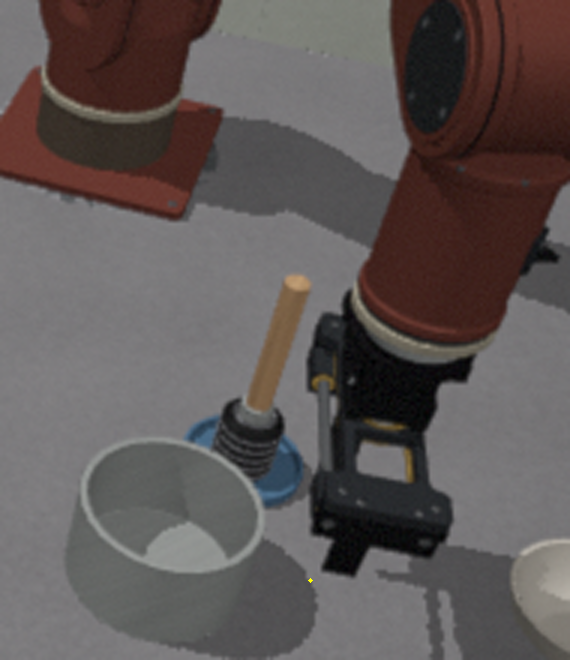

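```bash
python3 - <<'E'
from plan import *
g=load("scene")
for h in(.2,.25,.3,.35,.4,.45): print(h,np.round(proj(g,(.5695,.3087,.097+h))))
E
python3 -m pendant '[[[0.04,0.1,0.5],[-0.07,0.05,0],-1],[[0.04,0.1,1.2],[-0.07,0.05,0],-1],[[0.04,0.1,1.8],[-0.07,0.05,0],-1],[[0.04,0.1,2.2],[-0.07,0.05,0],-1],[[0.04,0.1,2.24],[-0.07,0.05,0],-1],[[0.04,0.1,2.24],[-0.07,0.05,0],-1]]'
python3 - <<'E'
from plan import *
xs=np.array([-.167,.986,0]);J0=np.array([.591,.197,0]);J1=np.array([.6043,-.0568,0])
for D in(.090,.062): go(J0+xs*D+[0,0,.03],9.6)
go(J1+xs*.082+[0,0,.03],9.6)
go(J1+xs*.062+[0,0,.03],9.6)
E
```

```text
0.2 [489. 203.]
0.25 [498. 181.]
0.3 [507. 159.]
0.35 [518. 134.]
0.4 [529. 107.]
0.45 [541.  77.]
t: 13.85
tool_pos: [0.5761, 0.3122, 0.0366]
eef_rot: [[-0.167, 0.986, 0.008], [0.986, 0.167, 0.006], [0.004, 0.009, -1.0]]
wrist_force: [-0.2, -0.6, -0.6]
finger_gap: 1.0
shift [-0.87 -0.15  0.21] turn [ 0.08 -0.04  0.  ] t 13.85
shift [-1.8  -0.15  0.21] turn [ 0.08 -0.04  0.  ] t 13.85
shift [-9.55 -1.13  0.17] turn [ 0.08 -0.04  0.  ] t 13.85
shift [-10.22  -1.13   0.16] turn [ 0.08 -0.04  0.  ] t 13.85
```

```bash
python3 -m pendant '[[[-0.5,-0.15,0.2],[0.08,-0.04,0],-1],[[-1.1,-0.15,0.2],[0.08,-0.04,0],-1],[[-1.5,-0.15,0.2],[0.08,-0.04,0],-1],[[-1.8,-0.15,0.2],[0.08,-0.04,0],-1],[[-2.1,-0.18,0.2],[0.08,-0.04,0],-1],[[-2.5,-0.23,0.2],[0.08,-0.04,0],-1],[[-2.9,-0.28,0.2],[0.08,-0.04,0],-1],[[-3.3,-0.33,0.2],[0.08,-0.04,0],-1],[[-3.7,-0.37,0.2],[0.08,-0.04,0],-1],[[-4.1,-0.42,0.2],[0.08,-0.04,0],-1],[[-4.5,-0.47,0.2],[0.08,-0.04,0],-1],[[-4.9,-0.51,0.2],[0.08,-0.04,0],-1],[[-5.2,-0.55,0.2],[0.08,-0.04,0],-1],[[-5.4,-0.57,0.2],[0.08,-0.04,0],-1],[[-5.5,-0.58,0.2],[0.08,-0.04,0],-1]]'
python3 - <<'E'
from plan import *
s=sense();print(np.round(s["tool_pos"],4),np.round(s["wrist_force"],2))
f=load("top");crop(f,60,130,260,320,4,"k_top.png",[(.572,.31,.03)]);g=load("scene");crop(g,320,100,510,320,3,"k_sc.png")
xs=np.array([-.167,.986,0]);J1=np.array([.6043,-.0568,0])
go(J1+xs*.062+[0,0,.03],9.6)
E
```

```text
t: 15.1
tool_pos: [0.5872, 0.146, 0.0306]
eef_rot: [[-0.166, 0.986, 0.002], [0.986, 0.166, 0.001], [0.001, 0.002, -1.0]]
wrist_force: [-2.0, 6.3, 5.9]
finger_gap: 1.004
[0.5872 0.146  0.0306] [-1.96  6.3   5.94]
shift [-4.69 -0.56  0.01] turn [ 0.01 -0.   -0.01] t 15.2
```

View pics/k_top.png

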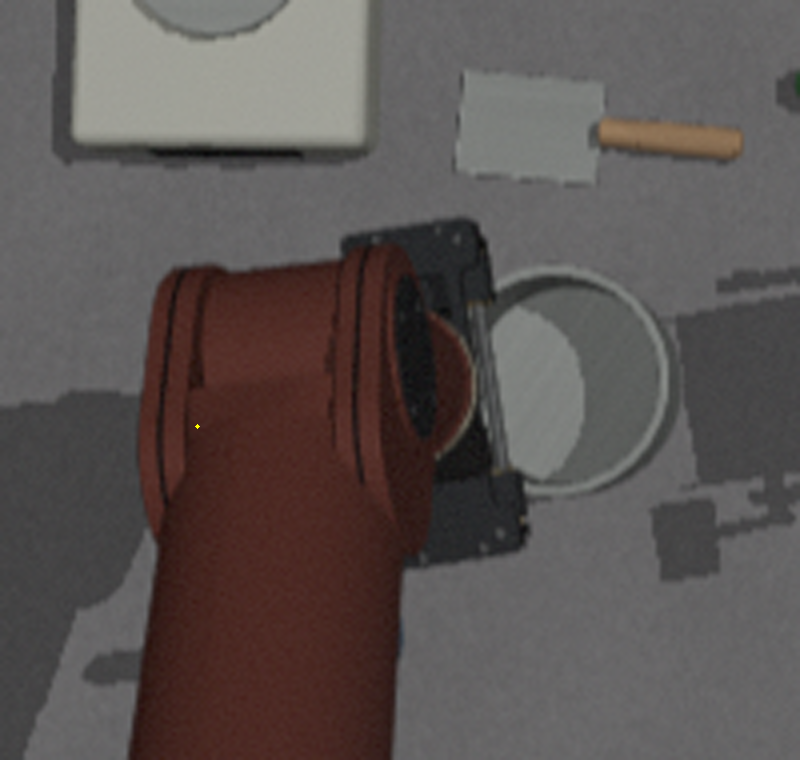

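View pics/k_sc.png

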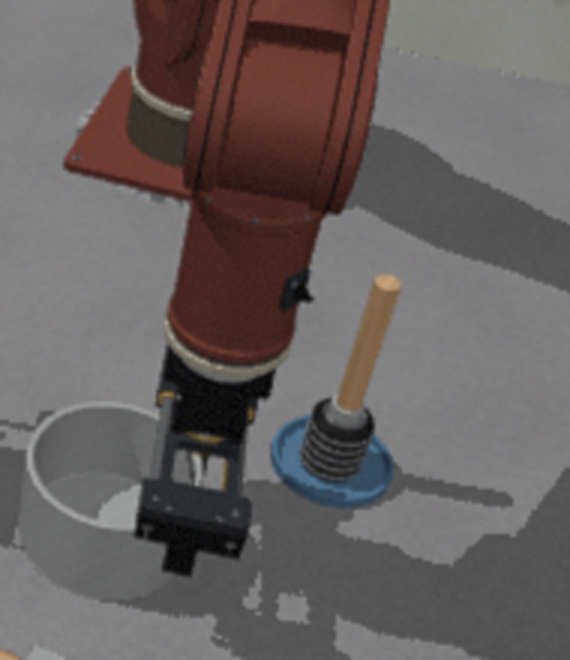

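Jar cradled and sliding upright; brush untouched. Continuing.

```bash
python3 -m pendant '[[[-0.2,-0.02,0],[0,0,0],-1],[[-0.5,-0.06,0],[0,0,0],-1],[[-0.8,-0.1,0],[0,0,0],-1],[[-1.2,-0.14,0],[0,0,0],-1],[[-1.6,-0.19,0],[0,0,0],-1],[[-2,-0.24,0],[0,0,0],-1],[[-2.4,-0.29,0],[0,0,0],-1],[[-2.8,-0.33,0],[0,0,0],-1],[[-3.2,-0.38,0],[0,0,0],-1],[[-3.6,-0.43,0],[0,0,0],-1],[[-3.9,-0.47,0],[0,0,0],-1],[[-4.1,-0.5,0],[0,0,0],-1],[[-4.2,-0.52,0],[0,0,0],-1],[[-4.2,-0.52,0],[0,0,0],-1]]'
python3 - <<'E'
from plan import *
s=sense();print(np.round(s["tool_pos"],4),np.round(s["wrist_force"],2))
f=load("top");crop(f,150,150,330,320,4,"l_top.png");g=load("scene");crop(g,200,100,400,320,3,"l_sc.png")
xs=np.array([-.167,.986,0]);J1=np.array([.6043,-.0568,0])
go(J1+xs*.062+[0,0,.03],9.6)
E
```

```text
t: 16.37
tool_pos: [0.5926, 0.0177, 0.0303]
eef_rot: [[-0.165, 0.986, 0.001], [0.986, 0.165, 0.0], [-0.0, 0.001, -1.0]]
wrist_force: [-0.4, 0.8, -0.5]
finger_gap: 0.996
[0.5926 0.0177 0.0303] [-0.43  0.77 -0.48]
shift [-0.47 -0.03  0.  ] turn [ 0.01  0.   -0.01] t 16.4667
```

View pics/l_top.png

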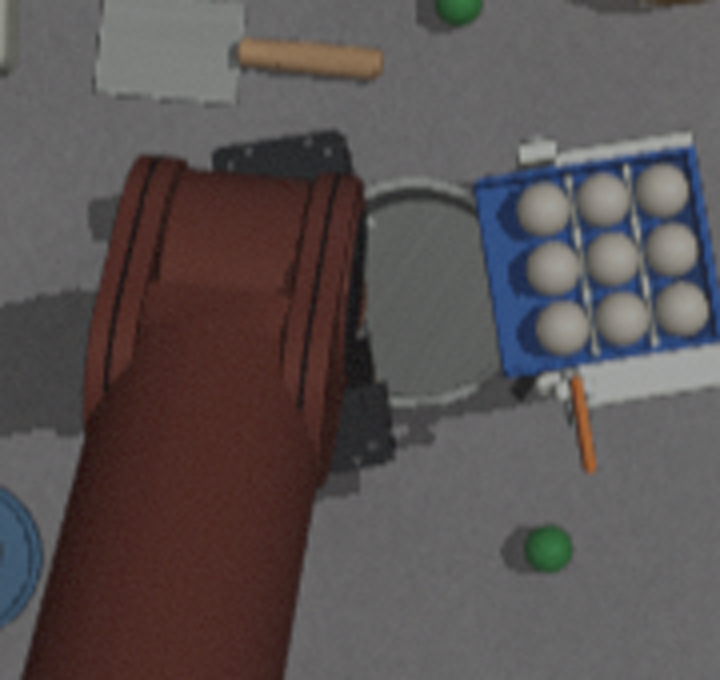

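View pics/l_sc.png

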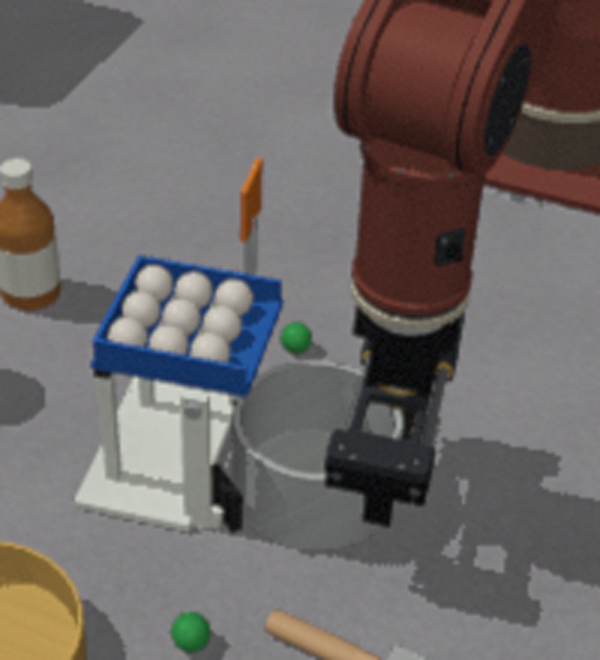

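```bash
python3 -m pendant '[[[-0.1,0,0],[0,0,0],-1],[[-0.2,-0.02,0],[0,0,0],-1],[[-0.3,-0.02,0],[0,0,0],-1],[[-0.36,-0.02,0],[0,0,0],-1],[[-0.4,-0.03,0],[0,0,0],-1],[[-0.4,-0.03,0],[0,0,0],-1]]'
```

```text
t: 16.97
tool_pos: [0.5932, 0.0071, 0.0299]
eef_rot: [[-0.167, 0.986, 0.0], [0.986, 0.167, 0.001], [0.001, 0.0, -1.0]]
wrist_force: [-0.8, 3.8, -0.5]
finger_gap: 1.001
```

```bash
for i in 1; do python3 -m pendant '[[[-0.05,0,0],[0,0,0],-1],[[-0.1,0,0],[0,0,0],-1],[[-0.13,0,0],[0,0,0],-1],[[-0.13,0,0],[0,0,0],-1]]'; done
```

```text
t: 17.3
tool_pos: [0.5929, 0.0066, 0.0298]
eef_rot: [[-0.169, 0.986, -0.002], [0.986, 0.169, 0.004], [0.005, -0.001, -1.0]]
wrist_force: [-4.3, 11.9, 3.7]
finger_gap: 1.002
```

```bash
python3 -m pendant '[[[-0.1,0,0],[0,0,0],-1],[[-0.2,0,0],[0,0,0],-1],[[-0.2,0,0],[0,0,0],-1]]'
python3 - <<'E'
from plan import *
s=sense();print(np.round(s["tool_pos"],4),np.round(s["wrist_force"],2))
f=load("top");crop(f,170,150,330,270,4,"m_top.png",[(.6043-.167*r,-.0568+.986*r,.085) for r in(-.068,0,.068)]);g=load("scene");crop(g,220,180,400,320,4,"m_sc.png")
E
```

```text
t: 17.55
tool_pos: [0.5924, 0.006, 0.0297]
eef_rot: [[-0.173, 0.985, -0.006], [0.985, 0.173, 0.01], [0.011, -0.004, -1.0]]
wrist_force: [-9.4, 18.0, 9.4]
finger_gap: 1.001
[0.5924 0.006  0.0297] [-9.42 18.03  9.42]
```

View pics/m_top.png

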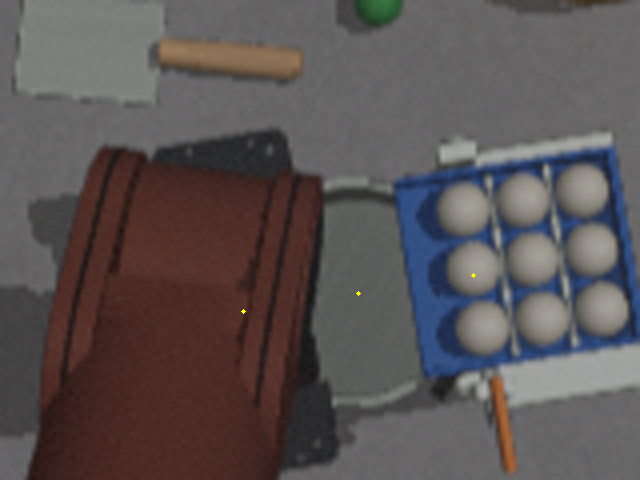

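View pics/m_sc.png

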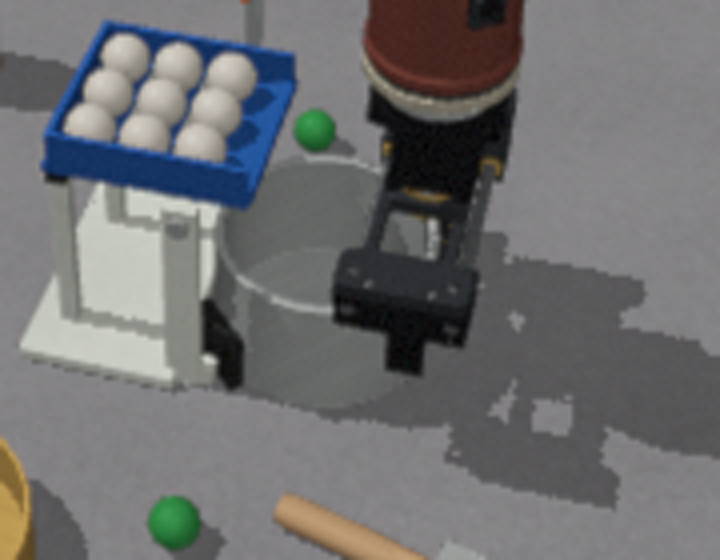

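```bash
python3 -m pendant '[[[0.2,0,0],[0,0,0],-1],[[0.5,0,0],[0,0,0],-1],[[1.2,0,0],[0,0,0],-1],[[2.2,0,0],[0.06,-0.02,0],-1],[[3.2,0,0],[0.06,-0.02,0],-1],[[4.2,0,0],[0.06,-0.02,0],-1],[[4.8,0,0],[0.06,-0.02,0],-1],[[4.8,0,0],[0.06,-0.02,0],-1]]'
python3 - <<'E'
from plan import *
f=load("top")
crop(f,150,150,330,270,4,"n_top.png",[(.6043-.167*r,-.0568+.986*r,.085) for r in(0,.068)]);g=load("scene");crop(g,220,180,400,320,4,"n_sc.png")
s=sense();print(np.round(s["tool_pos"],4),np.round(s["wrist_force"],2))
E
```

```text
t: 18.32
tool_pos: [0.5666, 0.153, 0.0311]
eef_rot: [[-0.179, 0.984, -0.012], [0.984, 0.179, 0.008], [0.01, -0.01, -1.0]]
wrist_force: [-0.6, 0.6, -0.2]
finger_gap: 0.998
[0.5675 0.1481 0.0312] [-0.01 -0.9  -0.12]
```

View pics/n_top.png

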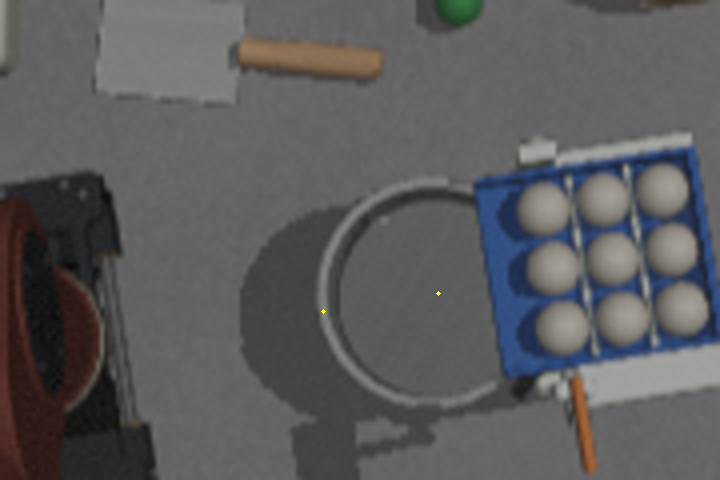

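View pics/n_sc.png

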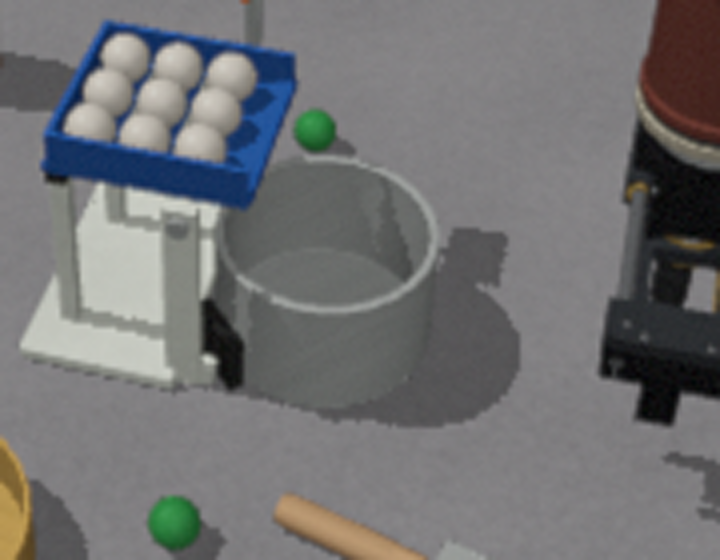

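```bash
cat > rim.py <<'E'
from plan import *
def rim(f,show=None,X0=(.602,-.055)):
    # sample outer rim edge radially around the predicted circle at z=.085, brightness ridge
    gr=cv2.cvtColor(f["image"],cv2.COLOR_RGB2GRAY).astype(np.float32);P=[]
    c=np.array(X0)
    for it in range(3):
        P=[]
        for th in np.deg2rad(np.arange(0,360,3)):
            # only side away from tray and robot visible: stand +x half
            d=np.array([np.cos(th),np.sin(th)])
            if d@np.array([-.167,.986])<-0.15: continue
            rs=np.arange(.055,.078,.0005)
            uv=np.array([proj(f,(*(c+d*r),.085)) for r in rs],np.float32)
            v=cv2.remap(gr,uv[:,0].reshape(1,-1),uv[:,1].reshape(1,-1),cv2.INTER_LINEAR)[0]
            k=int(np.argmax(v)); w=slice(max(0,k-8),k+9); ww=np.clip(v[w]-np.median(v)-8,0,None)
            if ww.sum()>20: P.append(c+d*(rs[w]@ww/ww.sum()))
        P=np.array(P)
        for _ in range(3):
            A=np.c_[2*P,np.ones(len(P))];s=np.linalg.lstsq(A,(P**2).sum(1),rcond=None)[0];r=np.sqrt(s[2]+s[:2]@s[:2])
            e=abs(np.linalg.norm(P-s[:2],axis=1)-r);P=P[e<max(.0015,2*np.median(e))]
        c=s[:2]
    return c,r,len(P)
E
python3 - <<'E'
from rim import *
f=load("top");c,r,n=rim(f);print("jar",np.round(c,4),r,n)
xs=np.array([-.167,.986]);ys=np.array([-.986,-.167]);d=c-[.6156,-.1238];print("stand coords",d@xs,d@ys)
go((.6043-.167*.075,-.0568+.986*.075,.03),9.6)
E
```

```text
jar [ 0.6052 -0.0537] 0.06499035633529078 63
stand coords 0.07080661860274381 -0.0014603326892180181
shift [-4.39  0.04  0.01] turn [-0.09 -0.07  0.06] t 18.4667
```

```bash
python3 -m pendant '[[[-0.5,0,0],[-0.09,-0.07,0.06],-1],[[-1.3,-0.04,0],[-0.09,-0.07,0.06],-1],[[-2.2,-0.08,0],[-0.09,-0.07,0.06],-1],[[-3.1,-0.08,0],[-0.09,-0.07,0.06],-1],[[-3.8,-0.08,0],[-0.09,-0.07,0.06],-1],[[-4.2,-0.08,0],[-0.09,-0.07,0.06],-1],[[-4.4,-0.08,0],[-0.09,-0.07,0.06],-1],[[-4.5,-0.08,0],[-0.09,-0.07,0.06],-1],[[-4.6,-0.08,0],[-0.09,-0.07,0.06],-1],[[-4.65,-0.08,0],[-0.09,-0.07,0.06],-1],[[-4.65,-0.08,0],[-0.09,-0.07,0.06],-1]]'
python3 - <<'E'
from plan import *
s=sense();print(np.round(s["tool_pos"],4),np.round(s["wrist_force"],2))
go((.6043-.167*.062,-.0568+.986*.062,.03),9.6)
E
```

```text
t: 19.38
tool_pos: [0.5894, 0.0098, 0.0302]
eef_rot: [[-0.168, 0.986, -0.001], [0.986, 0.168, 0.0], [0.0, -0.001, -1.0]]
wrist_force: [-0.2, 0.6, 0.5]
finger_gap: 0.997
[0.5894 0.0098 0.0302] [-0.15  0.55  0.51]
shift [-0.2   0.12  0.01] turn [-0.01 -0.    0.01] t 19.3833
```

```bash
python3 -m pendant '[[[-0.06,0,0],[0,0,0],-1],[[-0.12,0,0],[0,0,0],-1],[[-0.18,0,0],[0,0,0],-1],[[-0.22,0,0],[0,0,0],-1],[[-0.26,0,0],[0,0,0],-1],[[-0.26,0,0],[0,0,0],-1]]'
```

```text
t: 19.88
tool_pos: [0.5908, 0.0044, 0.0301]
eef_rot: [[-0.17, 0.985, -0.001], [0.985, 0.17, 0.002], [0.003, -0.0, -1.0]]
wrist_force: [-0.3, 5.4, -0.3]
finger_gap: 1.0
```

Already 2 mm further along than before; pressing on gently.

```bash
python3 -m pendant '[[[-0.08,0,0],[0,0,0],-1],[[-0.16,0.0,0],[0,0,0],-1],[[-0.2,0.0,0],[0,0,0],-1],[[-0.2,0.0,0],[0,0,0],-1]]'
python3 - <<'E'
from rim import *
c,r,n=rim(load("top"));print("jar",np.round(c,4),r,n)
s=sense();print(np.round(s["tool_pos"],4),np.round(s["wrist_force"],2))
E
```

```text
t: 20.22
tool_pos: [0.591, 0.0041, 0.0301]
eef_rot: [[-0.174, 0.985, -0.003], [0.985, 0.174, 0.008], [0.009, -0.002, -1.0]]
wrist_force: [-5.4, 16.3, 5.6]
finger_gap: 0.995
jar [ 0.6138 -0.0178] 0.06323910617032384 3
[0.591  0.0042 0.0301] [-5.22 14.69  5.62]
```

```bash
python3 -m pendant '[[[0.2,0,0],[0,0,0],-1],[[0.5,0,0],[0,0,0],-1],[[1.2,0,0],[0,0,0],-1],[[2.2,0,0],[0,0,0],-1],[[3.2,0,0],[0,0,0],-1],[[4.2,0,0],[0,0,0],-1],[[4.8,0,0],[0,0,0],-1],[[4.8,0,0],[0,0,0],-1]]'
python3 - <<'E'
from rim import *
f=load("top");c,r,n=rim(f);print("jar",np.round(c,4),r,n)
xs=np.array([-.167,.986]);ys=np.array([-.986,-.167]);d=c-[.6156,-.1238];print("stand coords",d@xs,d@ys)
crop(f,150,150,330,270,4,"o_top.png",[(.6043-.167*r,-.0568+.986*r,.085) for r in(0,.068)])
g=load("scene");crop(g,220,180,400,320,4,"o_sc.png",)
go((.6043-.167*.076,-.0568+.986*.076,.03),9.6)
E
```

```text
t: 20.93
tool_pos: [0.5647, 0.1518, 0.0312]
eef_rot: [[-0.18, 0.984, -0.003], [0.984, 0.18, 0.01], [0.01, -0.002, -1.0]]
wrist_force: [0.6, 0.6, 0.4]
finger_gap: 0.998
jar [ 0.6036 -0.0556] 0.06490578800893346 61
stand coords 0.06925557419831739 0.00043864821556874
shift [-4.37  0.1   0.01] turn [-0.02 -0.08  0.09] t 21.0333
```

View pics/o_top.png

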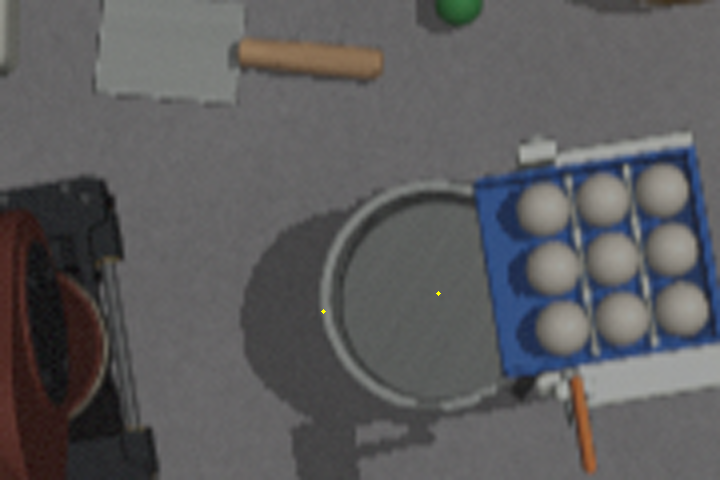

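View pics/o_sc.png

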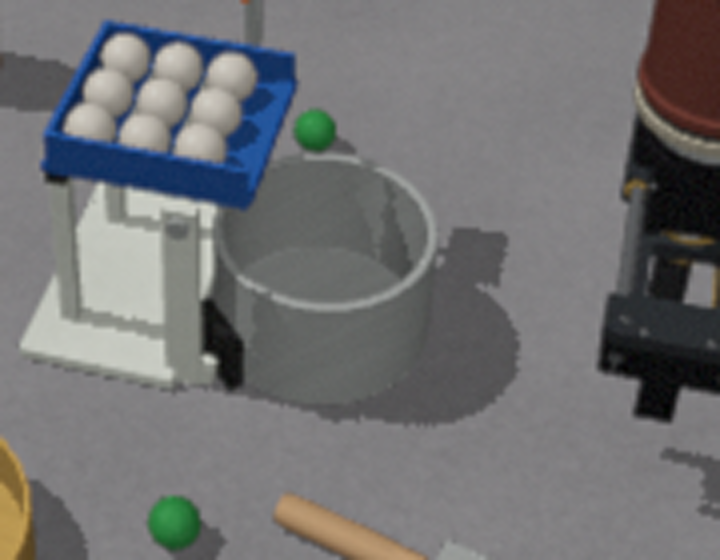

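```bash
python3 -m pendant '[[[-0.5,0,0],[-0.02,-0.08,0.09],-1],[[-1.3,-0.04,0],[-0.02,-0.08,0.09],-1],[[-2.2,-0.08,0],[-0.02,-0.08,0.09],-1],[[-3.1,-0.1,0],[-0.02,-0.08,0.09],-1],[[-3.8,-0.1,0],[-0.02,-0.08,0.09],-1],[[-4.2,-0.1,0],[-0.02,-0.08,0.09],-1],[[-4.4,-0.1,0],[-0.02,-0.08,0.09],-1],[[-4.6,-0.1,0],[-0.02,-0.08,0.09],-1],[[-4.7,-0.1,0],[-0.02,-0.08,0.09],-1],[[-4.75,-0.1,0],[-0.02,-0.08,0.09],-1],[[-4.8,-0.1,0],[-0.02,-0.08,0.09],-1],[[-4.8,-0.1,0],[-0.02,-0.08,0.09],-1]]'
```

```text
t: 22.03
tool_pos: [0.5881, 0.0063, 0.0301]
eef_rot: [[-0.169, 0.986, 0.0], [0.986, 0.169, 0.001], [0.001, 0.001, -1.0]]
wrist_force: [0.5, 3.5, -0.9]
finger_gap: 0.999
```

```bash
python3 -m pendant '[[[-0.06,0,0],[0,0,0],-1],[[-0.12,0,0],[0,0,0],-1],[[-0.18,0,0],[0,0,0],-1],[[-0.2,0,0],[0,0,0],-1],[[-0.2,0,0],[0,0,0],-1]]'
```

```text
t: 22.45
tool_pos: [0.5895, 0.0047, 0.0303]
eef_rot: [[-0.173, 0.985, 0.001], [0.985, 0.173, 0.005], [0.005, 0.002, -1.0]]
wrist_force: [-0.5, 12.8, 1.4]
finger_gap: 0.999
```

```bash
python3 -m pendant '[[[0.2,0,0],[0,0,0],-1],[[0.5,0,0],[0,0,0],-1],[[1.2,0,0],[0,0,0],-1],[[2.2,0,0],[0,0,0],-1],[[3.2,0,0],[0,0,0],-1],[[4.2,0,0],[0,0,0],-1],[[4.8,0,-0.3],[0,0,0],0],[[4.8,0,-1.2],[0,0,0],1],[[4.8,0,-2.2],[0,0,0],1]]'
python3 - <<'E'
from rim import *
f=load("top");c,r,n=rim(f);print("jar",np.round(c,4),r,n)
xs=np.array([-.167,.986]);ys=np.array([-.986,-.167]);d=c-[.6156,-.1238];print("stand coords",d@xs,d@ys)
O=np.array([.6156,-.1238]);
p=O-xs*.060+ys*.088; go((*p,.30),9.6)
E
```

```text
t: 23.2
tool_pos: [0.5626, 0.1476, 0.0961]
eef_rot: [[-0.176, 0.984, -0.003], [0.984, 0.176, 0.003], [0.003, -0.002, -1.0]]
wrist_force: [1.4, 0.0, 0.3]
finger_gap: 0.853
jar [ 0.6036 -0.0556] 0.0649408549044428 61
stand coords 0.0692686203762572 0.00042828888021175334
shift [-11.13  -2.86  -6.64] turn [ 0.07 -0.05  0.07] t 23.25
```

The third push didn't move the jar (x 69.3, y 0.4 mm in stand axes both times), so it is nested against both fences. Rising and crossing to behind the plate with the fingers shut.

```bash
python3 -m pendant '[[[0,0,-0.8],[0,0,0],1],[[0,0,-1.8],[0,0,0],1],[[0,0,-2.9],[0,0,0],1],[[0,0,-4],[0,0,0],1],[[0,0,-5.1],[0,0,0],1],[[0,0,-6],[0,0,0],1],[[0,0,-6.7],[0.07,-0.05,0.07],1],[[-0.8,-0.2,-6.8],[0.07,-0.05,0.07],1],[[-1.8,-0.5,-6.8],[0.07,-0.05,0.07],1],[[-2.8,-0.7,-6.8],[0.07,-0.05,0.07],1],[[-3.8,-1,-6.8],[0.07,-0.05,0.07],1],[[-4.8,-1.2,-6.8],[0.07,-0.05,0.07],1],[[-5.8,-1.5,-6.8],[0.07,-0.05,0.07],1],[[-6.8,-1.7,-6.8],[0.07,-0.05,0.07],1],[[-7.8,-2,-6.8],[0.07,-0.05,0.07],1],[[-8.8,-2.3,-6.8],[0.07,-0.05,0.07],1],[[-9.7,-2.5,-6.8],[0.07,-0.05,0.07],1],[[-10.5,-2.7,-6.8],[0.07,-0.05,0.07],1],[[-11,-2.86,-6.8],[0.07,-0.05,0.07],1],[[-11.1,-2.86,-6.8],[0.07,-0.05,0.07],1]]'
python3 -m pendant '[[[0,0,0],[0,0,0],1]]'
python3 - <<'E'
from plan import *
xs=np.array([-.167,.986]);ys=np.array([-.986,-.167])
O=np.array([.6156,-.1238]);
p=O-xs*.050+ys*.088; go((*p,.205),9.6)
print(sense()["finger_gap"])
f=load("top");crop(f,220,150,380,310,4,"p_top.png",[(*(O+ys*.085),.245),(*p,.205)]);g=load("scene");crop(g,180,60,340,240,4,"p_sc.png",[(*(O+ys*.085),.22),(*p,.205)])
E
```

```text
t: 24.92
tool_pos: [0.5374, -0.2009, 0.3049]
eef_rot: [[-0.161, 0.987, -0.001], [0.987, 0.161, -0.002], [-0.002, -0.001, -1.0]]
wrist_force: [-0.6, -0.0, 0.3]
finger_gap: 0.006
t: 25.0
tool_pos: [0.5373, -0.2013, 0.3047]
eef_rot: [[-0.159, 0.987, -0.001], [0.987, 0.159, -0.002], [-0.002, -0.001, -1.0]]
wrist_force: [-0.5, 0.8, 0.1]
finger_gap: 0.006
shift [0.45 0.07 3.32] turn [-0.01  0.02 -0.08] t 25.0
0.005860963996330457
```

View pics/p_top.png

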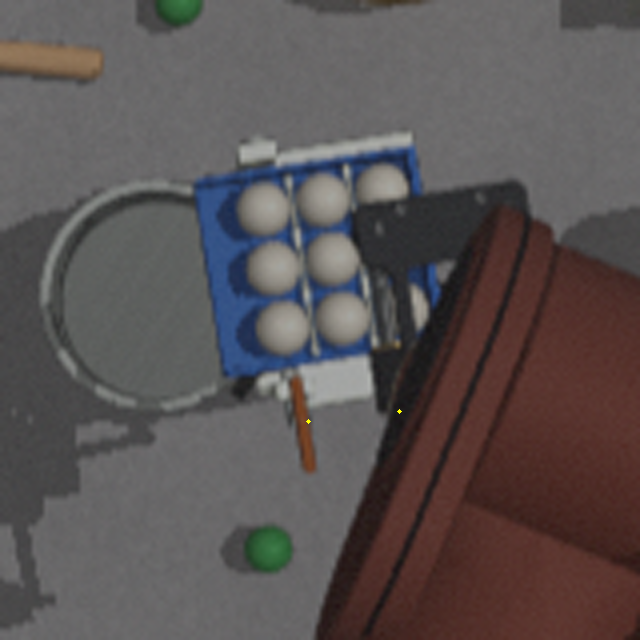

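View pics/p_sc.png

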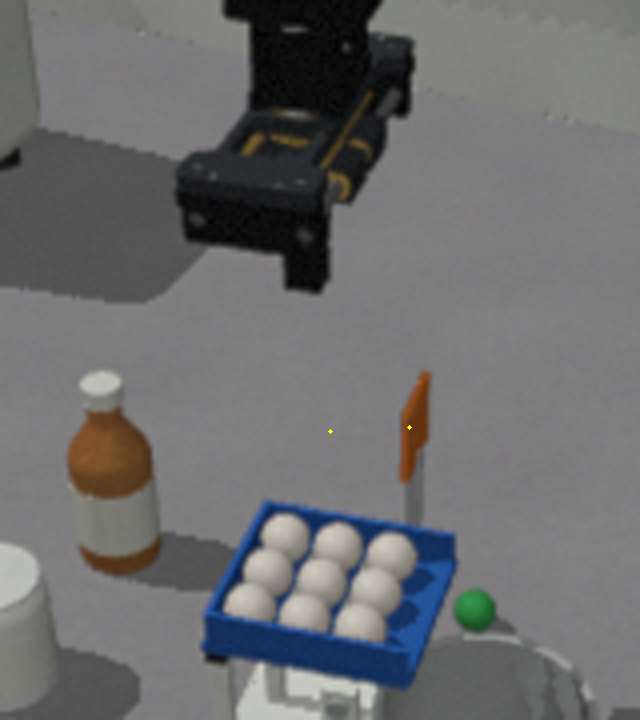

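```bash
python3 -m pendant '[[[0.2,0,0.5],[0,0,0],1],[[0.45,0.07,1.3],[0,0,-0.08],1],[[0.45,0.07,2.2],[0,0.02,-0.08],1],[[0.45,0.07,2.9],[0,0.02,-0.08],1],[[0.45,0.07,3.25],[0,0.02,-0.08],1],[[0.45,0.07,3.32],[0,0.02,-0.08],1],[[0.45,0.07,3.32],[0,0.02,-0.08],1]]'
python3 - <<'E'
from plan import *
xs=np.array([-.167,.986]);ys=np.array([-.986,-.167])
O=np.array([.6156,-.1238]);
for a in(-.020,-.0125,.020,.0255): go((*(O+xs*a+ys*.088),.205),9.6)
s=sense();print(np.round(s["tool_pos"],4),np.round(s["wrist_force"],2))
g=load("scene");crop(g,180,60,340,240,4,"q_sc.png")
f=load("top");crop(f,220,150,380,310,4,"q_top.png")
E
```

```text
t: 25.68
tool_pos: [0.5374, -0.1863, 0.2053]
eef_rot: [[-0.17, 0.986, -0.002], [0.986, 0.17, -0.0], [0.0, -0.002, -1.0]]
wrist_force: [0.0, -0.7, 0.4]
finger_gap: 0.004
shift [ 0.95 -0.01  0.01] turn [-0.01 -0.    0.03] t 25.6833
shift [ 1.2  -0.01  0.01] turn [-0.01 -0.    0.03] t 25.6833
shift [ 2.28 -0.01  0.01] turn [-0.01 -0.    0.03] t 25.6833
shift [ 2.47 -0.01  0.01] turn [-0.01 -0.    0.03] t 25.6833
[ 0.5374 -0.1863  0.2053] [ 0.02 -0.7   0.4 ]
```

View pics/q_sc.png

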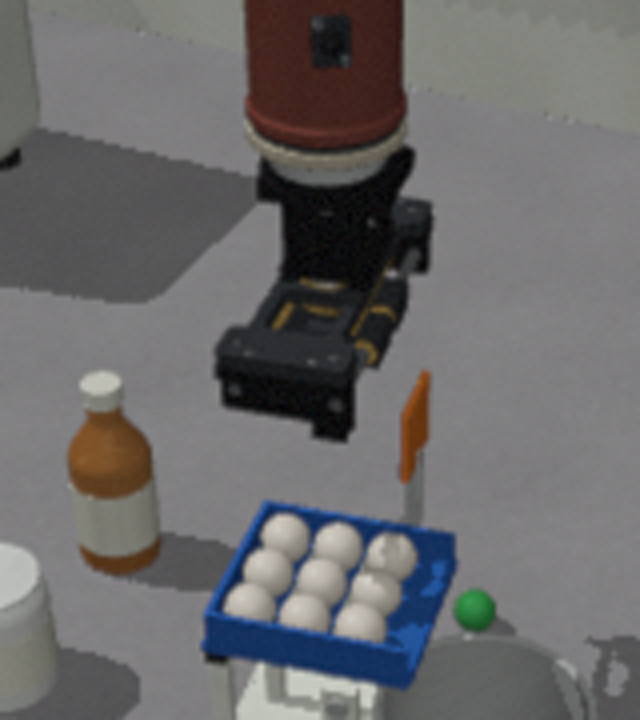

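View pics/q_top.png

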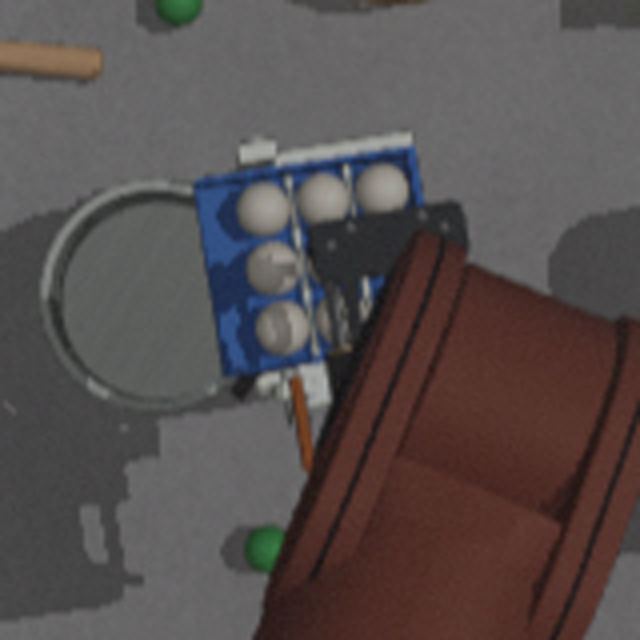

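```bash
python3 -m pendant '[[[0.2,0,0],[0,0,0],1],[[0.45,0,0],[0,0,0],1],[[0.7,0,0],[0,0,0],1],[[0.85,0,0],[0,0,0],1],[[0.95,0,0],[0,0,0],1],[[1.03,0,0],[0,0,0],1],[[1.1,0,0],[0,0,0],1],[[1.1,0,0],[0,0,0],1]]'
```

```text
t: 26.45
tool_pos: [0.5324, -0.1541, 0.2065]
eef_rot: [[-0.169, 0.986, 0.001], [0.986, 0.169, -0.0], [-0.0, 0.001, -1.0]]
wrist_force: [-0.3, -0.4, 0.4]
finger_gap: 0.003
```

```bash
python3 -m pendant '[[[0.05,0,0],[0,0,0],1],[[0.1,0,0],[0,0,0],1],[[0.1,0,0],[0,0,0],1]]'
```

```text
t: 26.7
tool_pos: [0.5319, -0.151, 0.2065]
eef_rot: [[-0.169, 0.986, 0.0], [0.986, 0.169, -0.0], [-0.0, 0.0, -1.0]]
wrist_force: [0.5, -0.6, 0.0]
finger_gap: 0.005
```

```bash
python3 -m pendant '[[[0.05,0,0],[0,0,0],1],[[0.1,0,0],[0,0,0],1],[[0.15,0,0],[0,0,0],1],[[0.2,0,0],[0,0,0],1],[[0.2,0,0],[0,0,0],1]]'
```

```text
t: 27.12
tool_pos: [0.5308, -0.1453, 0.2065]
eef_rot: [[-0.169, 0.986, 0.001], [0.986, 0.169, -0.001], [-0.001, 0.0, -1.0]]
wrist_force: [1.0, -3.3, -1.0]
finger_gap: 0.007
```

Contact with the plate (3.3 N). Tipping smoothly.

```bash
python3 -m pendant '[[[0.02,0,0],[0,0,0],1],[[0.06,0,0],[0,0,0],1],[[0.11,0,0],[0,0,0],1],[[0.17,0,0],[0,0,0],1],[[0.23,0,0],[0,0,0],1],[[0.29,0,0],[0,0,0],1],[[0.35,0,0],[0,0,0],1],[[0.41,0,0],[0,0,0],1],[[0.47,0,0],[0,0,0],1],[[0.53,0,0],[0,0,0],1],[[0.59,0,0],[0,0,0],1],[[0.65,0,0],[0,0,0],1],[[0.71,0,0],[0,0,0],1],[[0.77,0,0],[0,0,0],1],[[0.83,0,0],[0,0,0],1],[[0.88,0,0],[0,0,0],1],[[0.93,0,0],[0,0,0],1],[[0.97,0,0],[0,0,0],1],[[1,0,0],[0,0,0],1],[[1,0,0],[0,0,0],1]]'
python3 - <<'E'
from plan import *
s=sense();p=np.array(s["tool_pos"]);d=p[:2]-[.6156,-.1238];print("xs",d@[-.167,.986],p)
g=load("scene");crop(g,190,120,370,290,4,"r_sc.png")
f=load("top");crop(f,200,150,360,310,4,"r_top.png")
E
```

```text
t: 28.78
tool_pos: [0.5258, -0.1154, 0.2065]
eef_rot: [[-0.169, 0.986, 0.001], [0.986, 0.169, -0.0], [-0.0, 0.001, -1.0]]
wrist_force: [0.6, -2.5, 0.1]
finger_gap: 0.004
xs 0.02327622873309435 [ 0.52576067 -0.11540947  0.20652656]
```

View pics/r_sc.png

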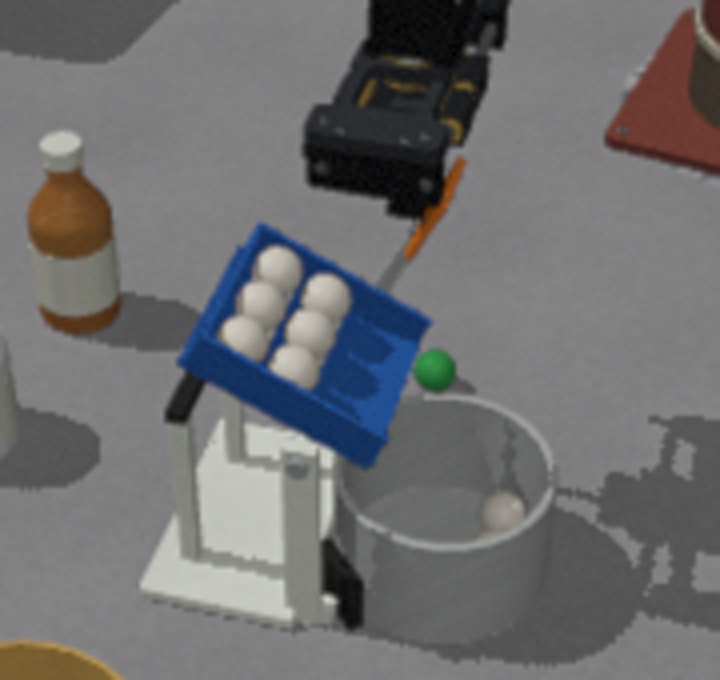

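View pics/r_top.png

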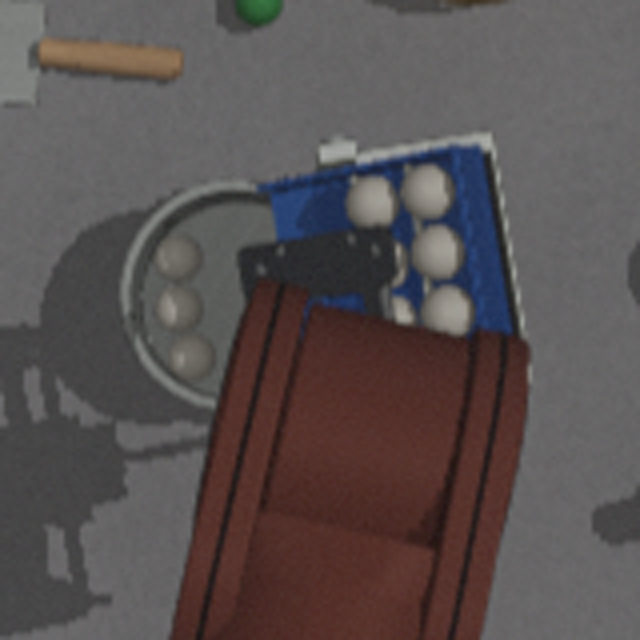

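All three front balls are in the jar (top crop at (178,255), (180,307), (192,357)) and six remain in the tray. Letting the tray back down slowly.

```bash
python3 -m pendant '[[[-0.03,0,0],[0,0,0],1],[[-0.08,0,0],[0,0,0],1],[[-0.14,0,0],[0,0,0],1],[[-0.2,0,0],[0,0,0],1],[[-0.27,0,0],[0,0,0],1],[[-0.34,0,0],[0,0,0],1],[[-0.41,0,0],[0,0,0],1],[[-0.48,0,0],[0,0,0],1],[[-0.55,0,0],[0,0,0],1],[[-0.62,0,0],[0,0,0],1],[[-0.69,0,0],[0,0,0],1],[[-0.76,0,0],[0,0,0],1],[[-0.83,0,0],[0,0,0],1],[[-0.9,0,0],[0,0,0],1],[[-0.96,0,0],[0,0,0],1],[[-1.02,0,0],[0,0,0],1],[[-1.08,0,0],[0,0,0],1],[[-1.14,0,0],[0,0,0],1],[[-1.22,0,0],[0,0,0],1],[[-1.3,0,0],[0,0,0],1]]'
python3 -m pendant '[[[-0.2,0,0],[0,0,0],1],[[-0.6,0,0],[0,0,0],1],[[-1.1,0,0],[0,0,0],1],[[-1.5,0,-0.2],[0,0,0],1],[[-1.7,0,-0.8],[0,0,0],1],[[-1.7,0,-1.6],[0,0,0],1],[[-1.7,0,-2.4],[0,0,0],1],[[-1.7,0,-3],[0,0,0],1],[[-1.7,-1,-3.2],[0,0,0],1],[[-1.7,-1.8,-3.2],[0,0,0],1],[[-1.7,-1.8,-3.2],[0,0,0],1],[[-1.7,-1.8,-3.2],[0,0,0],1]]'
python3 - <<'E'
from rim import *
f=load("top");g=load("scene")
crop(f,200,150,360,310,4,"s_top.png");crop(g,190,120,370,290,4,"s_sc.png")
cv2.imwrite("pics/s_full.png",cv2.cvtColor(g["image"],cv2.COLOR_RGB2BGR));cv2.imwrite("pics/s_ft.png",cv2.cvtColor(f["image"],cv2.COLOR_RGB2BGR))
print(rim(f))
E
```

```text
t: 30.55
tool_pos: [0.5321, -0.1532, 0.2061]
eef_rot: [[-0.17, 0.985, -0.0], [0.985, 0.17, 0.001], [0.001, -0.0, -1.0]]
wrist_force: [-0.2, -0.2, -1.0]
finger_gap: 0.006
t: 31.55
tool_pos: [0.4869, -0.2128, 0.3023]
eef_rot: [[-0.17, 0.986, 0.001], [0.986, 0.17, 0.003], [0.003, 0.001, -1.0]]
wrist_force: [0.2, 0.1, -0.3]
finger_gap: 0.005
(array([ 0.60366781, -0.0554446 ]), np.float64(0.06481252359337139), 58)
```

View pics/s_top.png

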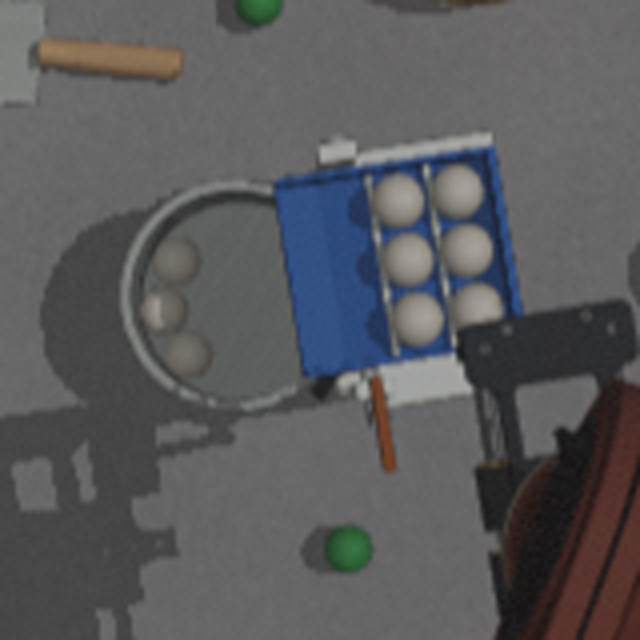

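View pics/s_sc.png

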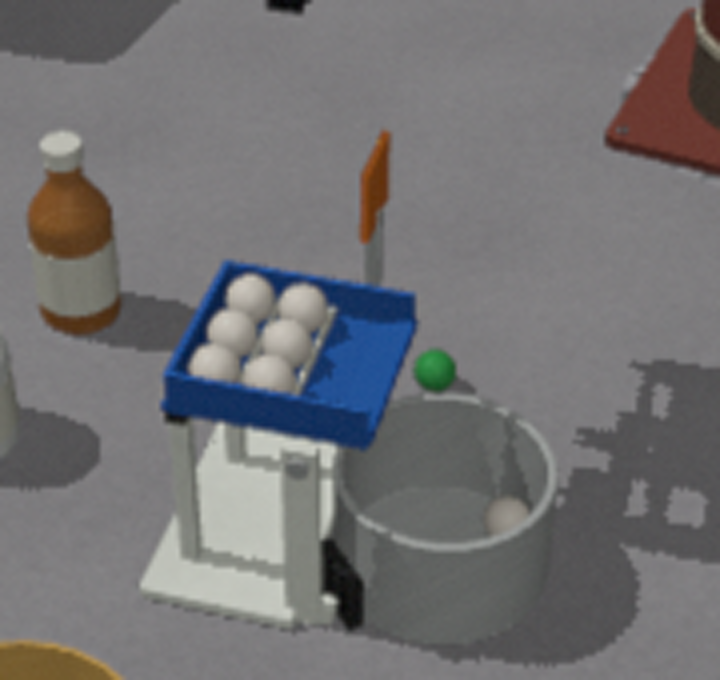

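View pics/s_full.png

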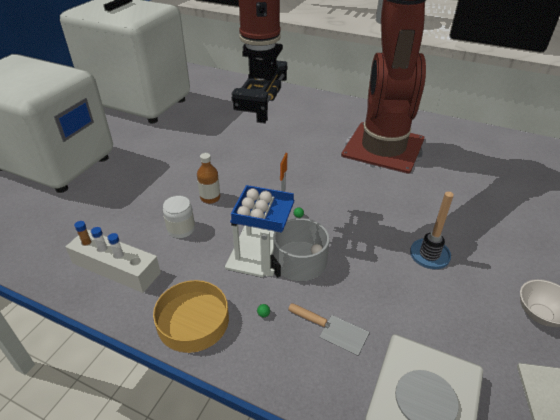

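View pics/s_ft.png

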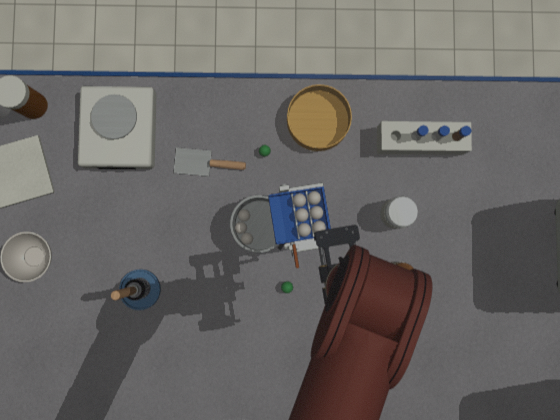

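The final views show the tray level with six balls, three balls in the jar near top px (243,228), and the jar still home. The brush stands upright in its dish at (140,289), the other things on the bench are where they were, and the gripper is clear. Handing in.

```bash
python3 -c "
from cell import bot
print(bot.close_job())"
```

```text
the job is handed in; nothing more can be done
None
```

The job is handed in at about 31.6 s of the 72 s allowed, with the gripper clear of everything.

- **Brushing:** I brushed the jar with two down-and-up strokes. Both reached the floor, shown by contact forces of about 9 N and 17 N. The brush went back upright in its dish.
- **Seating the jar:** The first push stopped about 2 to 3 mm short, with the jar against only one fence. A second push with a small sideways offset seated it, and a third did not move it.
- **Jar position:** The camera puts its centre 1.3 mm from the nominal spot. That is within the 2 mm calibration but not proof of an exact fit.
- **Pouring:** I tipped the tray smoothly to about 0.42 rad, an angle worked out from how far the gripper moved rather than measured.
- **Last pictures:** Three balls are in the jar and six are still in the tray behind the ridges. The tray is level, the jar is upright, and the other things on the bench are where they were.

No check was left failing. The highest wrist force I read, at the end of moves, was about 22 N.

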